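Bring the classroom charging station into use

ROBOT

A 6-joint arm with a two-finger parallel gripper is mounted at the origin on the work surface. World frame = base frame: x ahead of the robot, y to its left, z up, the work surface at z = 0. Lengths are in m, angles in rad, forces in N, time in s.
With the tool pointing down it reaches from about 0.35 to 0.975 m from the base axis. Payload 4.9 kg.
Tool frame: the origin (TCP) lies at the very end of the fingers, on their centre line; the grasp point (between the pads) lies 19 mm behind it; y points along the fingers, z is the direction in which the jaws open and shut, and the axes are right-handed (so a half turn about y gives the same grasp; the last joint's range is limited). The gripper opens to 85 mm and grips with 20 to 120 N. Pads are 22 mm wide; open, the fingers measure 114 mm over their backs; the gripper's body (76 mm by 85 mm) begins 54 mm behind the grasp point. The pads swing forward as they close: fully open they stand 13 mm farther back than shut.
Start: joints at [1.102, 0.053, 1.613, -0, 1.476, -0.119], TCP at [0.214, 0.587, 0.231] pointing down, gripper open.
Joint ranges: [-3.01, 3.01], [-1.01, 2.22], [0.06, 2.58], [-1.02, 4.17], [0.09, 2.62], [-3.14, 3.14]. Speed limits (rad/s): [2.57, 2.57, 3.14, 3.14, 3.14, 3.14].

INTERFACE

Orientations are given as a rotation vector (axis times angle).
In Python, from station import monitor, viewer, ticket gives the robot as it stands.
- The arm moves only by the tool servo_tool, never from a script. Its argument "commands" is one flat list of numbers, 7 for each row, row after row: the turn, a rotation vector about the tool's x, y, z in rad, then the shift along the tool's x, y, z in cm, then the opening, from 0 (shut) to 1 (fully open). In form: [rx, ry, rz, dx, dy, dz, claw, rx, ry, rz, dx, dy, dz, claw, ...]. A call has 1 to 20 rows; each row shifts and turns the pose as measured when the row begins, along the tool's axes as they then stand; what a row does not reach is not made up. A row lasts 1/10 s, in which the tool goes at most 50 mm and 8.59 degrees, less where a joint would pass 70% of its speed; a pose out of reach is approached as far as the arm can. A call is refused whole if a number of a shift passes 5 or a number of a turn 0.15, either way. A call with a gripper value outside its range is refused whole. The fingers move at their own pace and stop on an object; "grip_force" is the grip in N (left out, the last holds). Time passes only in rows, so rows that do not move let the fingers close. It gives the time, the measured TCP pose, the force and the opening at its end, in the units of the state.
- monitor.get_obs(): the state, without advancing time (a new reading comes with each control period).
- viewer.get_image(name): name is "side" or "top"; returns a dict with "frame" (420x560x3 uint8, red, green, blue), "depth" (420x560 float32, m along the optical axis (not along the pixel's ray), 0 where there is no reading), "camera_matrix" (3x3 intrinsics, pixels), "dist_coeffs" ([k1, k2, p1, p2, k3] as OpenCV has them; the pictures are not rectified), "cam_to_world" (4x4, takes a point from camera to world coordinates). Camera axes: x right, y down, z forward; pixel columns grow to the right and rows downward; lengths in m; the calibration is good to about 2 mm. A picture is of the moment at which its call begins.
- ticket.finish_job(): hands the job in, once; it reports no verdict.
The state is a dict: "t": time; "q": joint angles; "dq": joint speeds; "effort": joint torques, N m; "tool_pos": TCP position; "tool_rot": TCP orientation; "contact_force": force on the tool from outside, world axes, zero at the start; "wrist_torque": the same for the moment, N m; "opening": finger opening in m.
Only numpy, scipy, OpenCV 4.12 (cv2) and the standard library are available. Lean on these libraries where they do the work, as an engineer would, in place of code of your own. Each camera call takes 0.05 s, during which the arm holds its last target.

TASK

Load the three battery packs from the felt mat into the charging station, one upright and fully down in each bay, and swing every bay's locking lever shut over its pack. Bays that are still closed by a tight dust plug must be opened first: work each plug loose by twisting it to and fro while pulling gently, so that the station, which only stands on its base by its own weight, is not lifted, and put the plugs in the clear storage box. Leave the other things on the table alone.

Things in the scene. Friction and masses are not known exactly. Their poses are not given: they have to be found in the camera images.
- rack (a joint): Charging station: light grey block 121 mm (x) by 340 mm (y) by 50 mm high on a fixed black base plate 8 mm thick (the block's top face is 58 mm above the table). Value: how far (m) the block is lifted off the plate: 0 = standing on it, at most 0.03. Only its weight (about 13 N empty) holds it down; it cannot slide or turn sideways.
- bay1 (a point): Centre of the mouth of bay 1, level with the block's top face. Three bays lie in a row along this frame's y (1 at -y, 2, 3 at +y), 115 mm apart; x points away from the robot, to the lever posts; z up. Each is a 56 by 56 mm well, 40 mm deep; from 8 mm down, two sprung jaws at its -x and +x sides narrow it to 50 mm (52 with a plug in). It holds a plug, or is empty if that plug is absent.
- bay2 (a point): Mouth of bay 2 (middle), the same. A pack standing on the floor of a bay has its centre level with this point and sticks out 40 mm. Steel lever post (18 mm diameter, 43 mm high) 58 mm from the bay's middle, in +x.
- bay3 (a point): Mouth of bay 3, as bay 1.
- lever1_handle (a point): Mid-height of the upright black handle (16 mm diameter, 34 mm high) of bay 1's locking lever, 67 mm above the block's top face. It stands on the lever's flat aluminium arm (16 mm wide, 7 mm thick, its top 17 mm below this point, its underside 43 mm above the block's top face).
- lever1 (a joint): Level swing of lever 1 (rad) about its post (handle 77 mm from that axis). 0 = shut: the arm points from the post in the bay's -x, across the middle of bay 1. Grows clockwise seen from above: near 1.6 it points in +y (open). Stops at 0 and 1.9. Stays where left; about 1 N moves it. Clears a pack that is right down by 3 mm; blocked by a plug or a raised pack.
- lever2_handle (a point): Mid-height of the upright black handle (16 mm diameter, 34 mm high) of bay 2's locking lever, 67 mm above the block's top face. It stands on the lever's flat aluminium arm (16 mm wide, 7 mm thick, its top 17 mm below this point, its underside 43 mm above the block's top face).
- lever2 (a joint): Level swing of lever 2 (rad) about its post (handle 77 mm from that axis). 0 = shut: the arm points from the post in the bay's -x, across the middle of bay 2. Grows clockwise seen from above: near 1.6 it points in +y (open). Stops at 0 and 1.9. Stays where left; about 1 N moves it. Clears a pack that is right down by 3 mm; blocked by a plug or a raised pack.
- lever3_handle (a point): Mid-height of the upright black handle (16 mm diameter, 34 mm high) of bay 3's locking lever, 67 mm above the block's top face. It stands on the lever's flat aluminium arm (16 mm wide, 7 mm thick, its top 17 mm below this point, its underside 43 mm above the block's top face).
- lever3 (a joint): Level swing of lever 3 (rad) about its post (handle 77 mm from that axis). 0 = shut: the arm points from the post in the bay's -x, across the middle of bay 3. Grows clockwise seen from above: near 1.6 it points in +y (open). Stops at 0 and 1.9. Stays where left; about 1 N moves it. Clears a pack that is right down by 3 mm; blocked by a plug or a raised pack.
- plug1_knob (a point): Centre of the knob of plug 1, which closes bay 1 at the start, or is absent. z: the plug's axis (up in the bay); x, y square to the knob's faces. Grey knob 40 by 40 mm, 38 mm high; below it a round flange 72 mm across, 5 mm thick, resting on the block; below that a rubber shank 52 mm across, 32 mm long, ending 56 mm below this point. 60 g.
- plug2_knob (a point): The same of plug 2, in bay 2. Sprung jaws grip the lowest 24 mm of the shank. Pulled straight it takes some 20 to 30 N, which lifts the whole block; turned to and fro about its axis (0.3 to 0.5 rad each way, some 0.6 N m) while rising a few mm in each turn, it comes with little force. Free after rising about 25 mm.
- plug3_knob (a point): The same of plug 3, in bay 3.
- pack1_center (a point): Centre of battery pack 1: an upright white block 44 by 44 mm, 80 mm high (this point is half-way up), the lowest 6 mm a black foot 40 mm square. z points to its top, x and y are square to its faces; any of the four ways round fits. The three packs are alike and stand on a grey felt mat (3 mm thick) at the start; any pack may go in any bay. 120 g, bottom-heavy.
- pack2_center (a point): Centre of battery pack 2: an upright white block 44 by 44 mm, 80 mm high (this point is half-way up), the lowest 6 mm a black foot 40 mm square. z points to its top, x and y are square to its faces; any of the four ways round fits. The three packs are alike and stand on a grey felt mat (3 mm thick) at the start; any pack may go in any bay. 120 g, bottom-heavy.
- pack3_center (a point): Centre of battery pack 3: an upright white block 44 by 44 mm, 80 mm high (this point is half-way up), the lowest 6 mm a black foot 40 mm square. z points to its top, x and y are square to its faces; any of the four ways round fits. The three packs are alike and stand on a grey felt mat (3 mm thick) at the start; any pack may go in any bay. 120 g, bottom-heavy.
- box: Open clear plastic storage box with a yellow handle on each long side, fixed: outside 280 (x) by 220 (y) by 70 mm high, walls and floor 4 mm; origin at the centre of its underside, z up.
- cup: Bystander, to be left alone: white mug, 76 mm wide, 90 mm high; origin at its underside.
- tape: Bystander, to be left alone: cardboard-coloured ring of tape, 96 mm wide, 24 mm high; origin at its underside.
- glue: Bystander, to be left alone: white glue bottle, 52 mm wide, 120 mm high; origin at its underside.
- jar: Bystander, to be left alone: glass jar, 72 mm wide, 85 mm high; origin at its underside.
- brush: Bystander, to be left alone: brush lying on the table; origin at its underside.
- bowl: Bystander, to be left alone: green plastic bowl, 120 mm wide, 45 mm high; origin at its underside.
There are look-alikes about, which are no part of the job. Leave any pink look-alike of the part that bears plug3_knob alone.

How it is judged:
At the end, for the whole second after the job is handed in: Each pack stands in a bay (within 8 mm of its middle, right down on the floor within about 5 mm, within 7 degrees of upright), every lever is within 0.15 rad of shut, every plug there was lies or stands inside the clear box below about its rim, and the station stands on its base (within 3 mm) (((horizontal distance between pack1_center and bay1 below 0.008 m and z of pack1_center in the frame of bay1 between -0.007 and 0.005 m and angle between pack1_center's own z axis and vertical below 0.12 rad) or (horizontal distance between pack1_center and bay2 below 0.008 m and z of pack1_center in the frame of bay2 between -0.007 and 0.005 m and angle between pack1_center's own z axis and vertical below 0.12 rad) or (horizontal distance between pack1_center and bay3 below 0.008 m and z of pack1_center in the frame of bay3 between -0.007 and 0.005 m and angle between pack1_center's own z axis and vertical below 0.12 rad)) and ((horizontal distance between pack2_center and bay1 below 0.008 m and z of pack2_center in the frame of bay1 between -0.007 and 0.005 m and angle between pack2_center's own z axis and vertical below 0.12 rad) or (horizontal distance between pack2_center and bay2 below 0.008 m and z of pack2_center in the frame of bay2 between -0.007 and 0.005 m and angle between pack2_center's own z axis and vertical below 0.12 rad) or (horizontal distance between pack2_center and bay3 below 0.008 m and z of pack2_center in the frame of bay3 between -0.007 and 0.005 m and angle between pack2_center's own z axis and vertical below 0.12 rad)) and ((horizontal distance between pack3_center and bay1 below 0.008 m and z of pack3_center in the frame of bay1 between -0.007 and 0.005 m and angle between pack3_center's own z axis and vertical below 0.12 rad) or (horizontal distance between pack3_center and bay2 below 0.008 m and z of pack3_center in the frame of bay2 between -0.007 and 0.005 m and angle between pack3_center's own z axis and vertical below 0.12 rad) or (horizontal distance between pack3_center and bay3 below 0.008 m and z of pack3_center in the frame of bay3 between -0.007 and 0.005 m and angle between pack3_center's own z axis and vertical below 0.12 rad)) and value of joint each of lever1, lever2, lever3 below 0.15 rad and x of plug1_knob in the frame of box between -0.136 and 0.136 m and y of plug1_knob in the frame of box between -0.106 and 0.106 m and z of each of plug1_knob, plug2_knob, plug3_knob in the frame of box below 0.09 m and x of plug2_knob in the frame of box between -0.136 and 0.136 m and y of plug2_knob in the frame of box between -0.106 and 0.106 m and x of plug3_knob in the frame of box between -0.136 and 0.136 m and y of plug3_knob in the frame of box between -0.106 and 0.106 m and value of joint rack below 0.003 m); the robot touches nothing.
It fails at once if the charging station is lifted more than 8 mm off its base (value of joint rack above 0.008 m).
It fails at once if a bystander is pushed more than 50 mm from its place (distance of any of cup, tape, glue, jar, brush, bowl from where it was at the start of the episode above 0.05 m).
Of plug1, plug2, plug3 only 2 to 3 are there at a start; the rules pass over those that are not, and their reading is None.
At some moment in a run one of pack1, pack2, pack3 may be knocked a few centimetres aside while the robot is not near it.
It also fails if it takes over 210 s, if anything falls off the work surface, if the arm or the gripper's body presses on something with over 40 N, if the wrist force passes 120 N, or if a joint passes its speed limit or range.

## Working session

There is one attempt and no reset: what is moved stays moved. The work goes in short steps, Python scripts to look and compute and a tool call to move; the robot and the scene stay as the last step left them, time stands still between calls to the robot, and variables do not carry over. Pictures are saved under pics/ and viewed, and the job is handed in when it is done.

Besides the shell and the picture viewer there is one more tool, called after "Call:" in YAML: its name, and indented under it one key for each argument. servo_tool: Moves the arm, as the interface text tells. Its arguments: {"type":"object","properties":{"commands":{"type":"array","items":{"type":"number"}},"grip_force":{"type":"number"}},"required":["commands"]}

```bash
ls; mkdir -p pics
python3 - <<'E'
from station import monitor, viewer
import cv2,numpy as np
o=monitor.get_obs()
for k,v in o.items(): print(k,np.round(v,3))
for n in("side","top"):
    r=viewer.get_image(n); cv2.imwrite(f"pics/{n}0.png",r["frame"][:,:,::-1])
    np.savez(f"{n}0.npz",**r)
    print(n,np.round(r["camera_matrix"],1).tolist(),np.round(r["dist_coeffs"],3),np.round(r["cam_to_world"],3).tolist())
E
```

```text
pics
t 0.0
q [ 1.102  0.053  1.614  0.     1.476 -0.119]
dq [-0.     0.     0.001  0.001  0.     0.001]
effort [ 2.0000e-03 -3.9369e+01 -3.7018e+01 -0.0000e+00  7.0000e-03  0.0000e+00]
tool_pos [0.214 0.587 0.23 ]
tool_rot [-1.555  0.275 -0.274]
contact_force [ 0.389 -0.232  0.372]
wrist_torque [-0.003 -0.032 -0.023]
opening 0.085
side [[527.8, 0.0, 278.3], [0.0, 527.8, 208.2], [0.0, 0.0, 1.0]] [0.008 0.    0.    0.    0.   ] [[0.886, -0.248, 0.392, 0.044], [-0.464, -0.462, 0.756, -0.881], [-0.006, -0.851, -0.525, 0.718], [0.0, 0.0, 0.0, 1.0]]
top [[432.2, 0.0, 283.0], [0.0, 432.2, 209.3], [0.0, 0.0, 1.0]] [0.018 0.    0.    0.    0.   ] [[0.009, -0.977, 0.212, 0.295], [-1.0, -0.008, 0.003, -0.007], [-0.001, -0.212, -0.977, 1.146], [0.0, 0.0, 0.0, 1.0]]
```

View pics/side0.png

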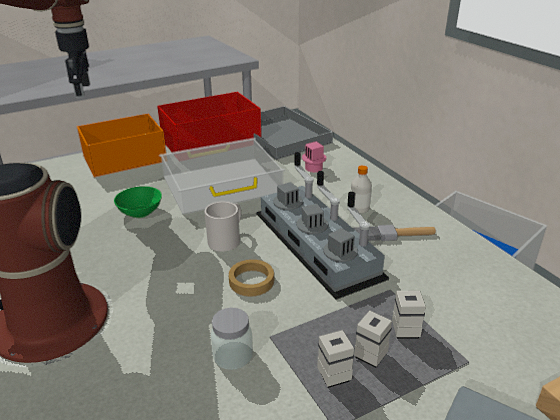

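View pics/top0.png

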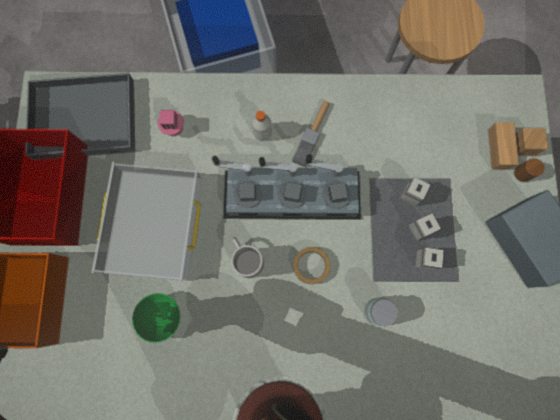

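The side view shows three plugs in the station (knobs near (290,192), (315,215), (345,243)) with all levers open, and three packs on the mat near (335,358), (373,337) and (410,313). The pink look-alike is at (315,155). The top view agrees: knobs at (247,191), (294,191), (339,192) and packs at (418,189), (427,226), (432,258). Next I'll measure these.

```bash
cat > h.py <<'E'
import numpy as np,cv2
from scipy.spatial.transform import Rotation as R
def snap(n,tag=None,scale=1,crop=None):
    from station import viewer
    r=viewer.get_image(n)
    if tag:
        im=r["frame"][:,:,::-1]
        if crop: x0,y0,x1,y1=crop; im=im[y0:y1,x0:x1]
        cv2.imwrite(f"pics/{tag}.png",cv2.resize(im,None,fx=scale,fy=scale,interpolation=cv2.INTER_CUBIC))
    return r
def cloud(r):
    h,w=r["depth"].shape
    v,u=np.mgrid[0:h,0:w]
    p=cv2.undistortPoints(np.stack([u,v],-1).reshape(-1,1,2).astype(np.float64),r["camera_matrix"],r["dist_coeffs"]).reshape(h,w,2)
    d=r["depth"].astype(float)
    c=np.dstack([p[...,0]*d,p[...,1]*d,d])
    T=r["cam_to_world"]
    P=c@T[:3,:3].T+T[:3,3]; P[d==0]=np.nan
    return P
def toplane(r,uv,z):
    p=cv2.undistortPoints(np.array(uv,float).reshape(-1,1,2),r["camera_matrix"],r["dist_coeffs"]).reshape(-1,2)
    T=r["cam_to_world"]; d=np.c_[p,np.ones(len(p))]@T[:3,:3].T
    s=(z-T[2,3])/d[:,2]
    return T[:3,3]+d*s[:,None]
def blobs(P,z0,z1,box,minpx=15):
    m=(P[...,2]>z0)&(P[...,2]<z1)&(P[...,0]>box[0])&(P[...,0]<box[1])&(P[...,1]>box[2])&(P[...,1]<box[3])
    n,l,s,c=cv2.connectedComponentsWithStats(m.astype(np.uint8),connectivity=8)
    out=[]
    for i in range(1,n):
        if s[i,4]<minpx: continue
        q=P[l==i]; rect=cv2.minAreaRect((q[:,:2]*1000).astype(np.float32))
        out.append((s[i,4],c[i],np.median(q[:,2]),rect))
    return out
def show(bl):
    for a,c,z,r in bl: print(a,"px",np.round(c),"z %.3f"%z,"ctr mm",np.round(r[0],1),"size",np.round(r[1],1),"ang",round(r[2],1))
E
python3 - <<'E'
from h import *
for n in("top","side"):
    r=dict(np.load(n+"0.npz")); P=cloud(r); print(n)
    print("knob tops");show(blobs(P,.093,.112,(.4,.8,-.3,.3)))
    print("handles/higher");show(blobs(P,.118,.16,(.4,.8,-.5,.5),5))
    print("packs");show(blobs(P,.074,.092,(.3,.8,-.6,-.15)))
    print("blocktop");show(blobs(P,.052,.066,(.4,.8,-.3,.3),100))
    print("box");show(blobs(P,.055,.08,(.3,.8,.15,.5),60))
E
```

```text
top
knob tops
31 px [260. 121.] z 0.098 ctr mm [758.1  57.1] size [15.7 27.7] ang 12.5
217 px [235. 166.] z 0.108 ctr mm [632.8 121.5] size [86.3 21.7] ang 80.8
217 px [327. 166.] z 0.108 ctr mm [ 633.4 -107.1] size [94.2 21.3] ang 80.9
219 px [281. 166.] z 0.108 ctr mm [632.7   6.1] size [85.  22.5] ang 81.8
261 px [246. 191.] z 0.101 ctr mm [569.1  89.3] size [39.7 40.5] ang 1.1
256 px [292. 191.] z 0.101 ctr mm [569.2 -25.5] size [41.9 39.9] ang 80.5
256 px [339. 191.] z 0.101 ctr mm [ 569.5 -143.3] size [40.2 40.7] ang 10.7
handles/higher
57 px [260. 115.] z 0.121 ctr mm [761.8  57.5] size [21.8 22. ] ang 59.5
49 px [309. 158.] z 0.140 ctr mm [643.6 -67. ] size [14.4 13.6] ang 14.2
51 px [215. 160.] z 0.141 ctr mm [637.5 165.4] size [15.2 13.8] ang 83.7
49 px [261. 161.] z 0.141 ctr mm [635.3  50.9] size [15.5 13.9] ang 48.9
packs
311 px [418. 188.] z 0.083 ctr mm [ 583.4 -348.2] size [44.7 46.1] ang 63.1
319 px [428. 225.] z 0.083 ctr mm [ 489.6 -366.6] size [43.7 44.3] ang 24.5
193 px [512. 237.] z 0.084 ctr mm [ 458.5 -569.2] size [126.4  12. ] ang 25.7
339 px [433. 257.] z 0.
[... 1282 characters left out ...]
g 1.1
139 px [343. 247.] z 0.083 ctr mm [ 570.5 -162.7] size [18.2 42.8] ang 78.1
490 px [410. 300.] z 0.082 ctr mm [ 585.2 -349.8] size [45.9 44.8] ang 61.5
61 px [244. 316.] z 0.084 ctr mm [ 304.3 -250.6] size [39.6  8.4] ang 89.5
577 px [374. 324.] z 0.082 ctr mm [ 491.7 -369.8] size [48.2 44.6] ang 25.3
648 px [336. 344.] z 0.082 ctr mm [ 409.6 -376.6] size [46.3 44.6] ang 81.1
blocktop
401 px [240. 182.] z 0.059 ctr mm [514.1 225.4] size [ 21.7 229. ] ang 84.8
3287 px [323. 233.] z 0.057 ctr mm [585.6 -28.6] size [125.5 345.9] ang 0.1
box
1495 px [221. 166.] z 0.065 ctr mm [500.4 337.3] size [242.4 289. ] ang 85.0
180 px [314. 148.] z 0.072 ctr mm [776.4 302.7] size [46.7 41.8] ang 88.8
```

```bash
cat >> h.py <<'E'
def go(xyz,yaw=0,o=None):
    "prints the tool-frame rotvec and the shift (cm) from now to the target; yaw deg CCW from jaws along world y"
    from station import monitor
    o=o or monitor.get_obs()
    A=R.from_rotvec(o["tool_rot"]); B=R.from_euler("z",yaw,degrees=True)*R.from_rotvec([-np.pi/2,0,0])
    d=A.inv().apply(np.array(xyz)-o["tool_pos"])*100
    dB=B.inv().apply(np.array(xyz)-o["tool_pos"])*100
    print("t %.1f"%o["t"],"pos",np.round(o["tool_pos"],4),"rot",np.round((A.inv()*B).as_rotvec(),3),"shift now",np.round(d,2),"shift in aligned",np.round(dB,2),"F",np.round(o["contact_force"],1),"T",np.round(o["wrist_torque"],2),"open %.4f"%o["opening"])
E
python3 - <<'E'
from h import *
go([.570,.087,.20],3)
E
```

```text
t 0.1 pos [0.2139 0.5866 0.2302] rot [ 0.002 -0.402 -0.001] shift now [ 50.57   3.07 -34.73] shift in aligned [ 32.94   3.02 -51.76] F [-0.2 -0.3 -0.3] T [ 0.02 -0.    0.01] open 0.0857
```

Call:
servo_tool:
  commands: [0,-0.1,0,0,0,0,1,0,-0.1,0,0,0,0,1,0,-0.1,0,0,0,0,1,0,-0.1,0,0,0,0,1,0,0,0,2.3,0,-3.7,1,0,0,0,2.3,0,-3.7,1,0,0,0,2.3,0,-3.7,1,0,0,0,2.3,0,-3.7,1,0,0,0,2.3,0,-3.7,1,0,0,0,2.3,0,-3.7,1,0,0,0,2.3,0,-3.7,1,0,0,0,2.3,0,-3.7,1,0,0,0,2.3,0,-3.7,1,0,0,0,2.3,0,-3.7,1,0,0,0,2.3,0,-3.7,1,0,0,0,2.3,0,-3.7,1,0,0,0,2.3,0,-3.7,1,0,0,0,0,0,0,1]
  grip_force: 40

```text
t: 1.9
tool_pos: [0.5526, 0.1069, 0.221]
tool_rot: [-1.581, -0.049, 0.066]
contact_force: [-0.0, 1.4, 0.0]
opening: 0.0856
```

Run:
```python
from h import *
go([.570,.087,.20],3)
```

```text
t 1.9 pos [0.5526 0.1069 0.221 ] rot [ 0.011  0.02  -0.011] shift now [ 1.61  2.11 -2.09] shift in aligned [ 1.63  2.1  -2.08] F [-0.   1.4  0. ] T [ 0.09 -0.02  0.01] open 0.0856
```

Call:
servo_tool:
  commands: [0.011,0.02,-0.011,0.8,1.0,-1.0,1,0,0,0,0.8,1.5,-1.0,1,0,0,0,0,2.5,0,1,0,0,0,0,2.5,0,1,0,0,0,0,2,0,1,0,0,0,0,0,0,1]

```text
t: 2.5
tool_pos: [0.5684, 0.0873, 0.1157]
tool_rot: [-1.569, -0.038, 0.045]
contact_force: [-0.5, -0.3, -0.6]
opening: 0.0851
```

Run:
```python
from h import *
go([.570,.087,.068],3)
r=snap("side","s1",4,(200,100,400,250)); r=snap("top","t1",4,(180,110,380,260))
```

```text
t 2.5 pos [0.5684 0.0873 0.1157] rot [-0.002  0.    -0.005] shift now [ 0.18  4.77 -0.05] shift in aligned [ 0.16  4.77 -0.04] F [-0.5 -0.3 -0.6] T [ 0.03  0.   -0.03] open 0.0851
```

View pics/s1.png

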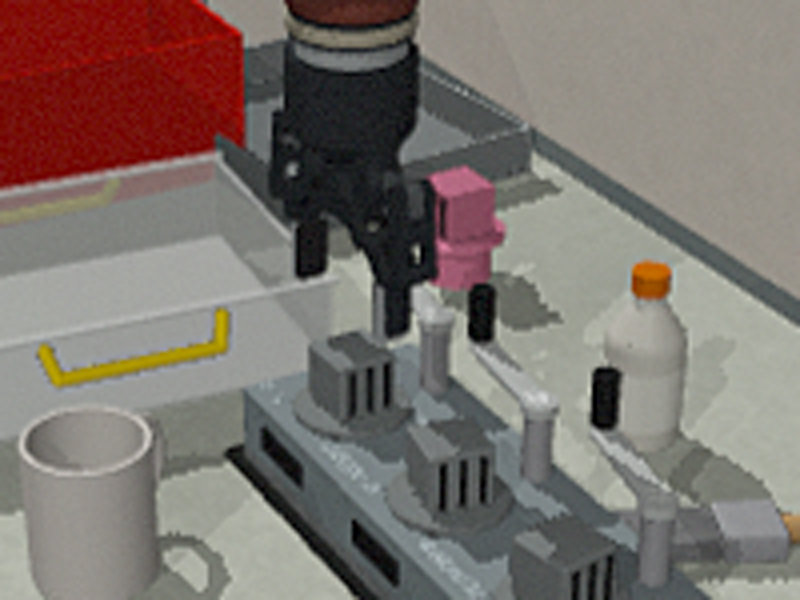

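The side crop shows the open fingers at (310,275) and (395,330), centred above knob 3 at (350,370), so I'll descend and grip.

Call:
servo_tool:
  commands: [0,0,0,0.15,1.6,0,1,0,0,0,0,1.6,0,1,0,0,0,0,1.3,0,1,0,0,0,0,0.2,0,1,0,0,0,0,0,0,0,0,0,0,0,0,0,0,0,0,0,0,0,0,0,0,0,0,0,0,0,0,0,0,0,0,0,0,0,0,0,0,0,0,0,0]
  grip_force: 50

```text
t: 3.6
tool_pos: [0.575, 0.0878, 0.0723]
tool_rot: [-1.569, -0.048, 0.036]
contact_force: [-0.2, 0.7, -1.0]
opening: 0.0393
```

Run:
```python
from h import *
go([.570,.087,.068],3)
r=snap("side","s2",4,(200,100,400,250))
```

```text
t 3.6 pos [0.575  0.0878 0.0723] rot [-0.001  0.001  0.008] shift now [-0.51  0.43 -0.05] shift in aligned [-0.5   0.43 -0.05] F [-0.2  0.7 -1. ] T [-0.05  0.02 -0.02] open 0.0393
```

View pics/s2.png

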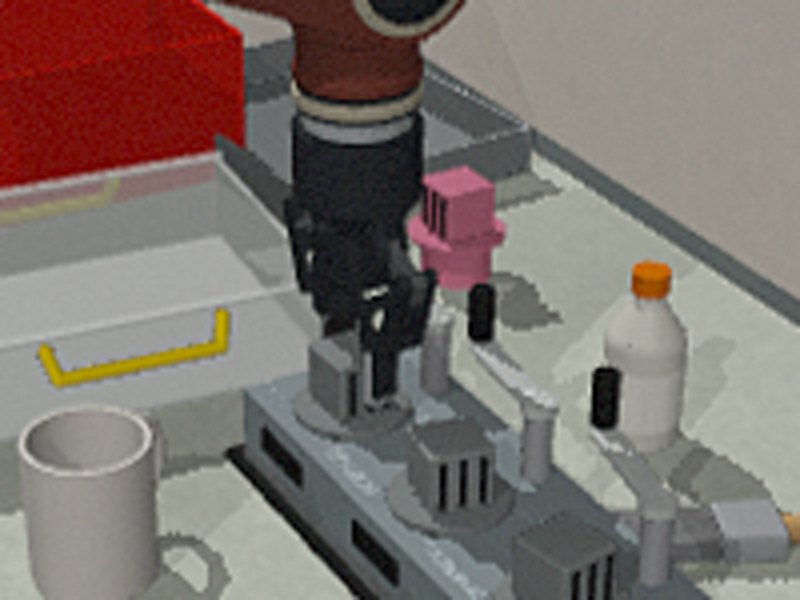

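The grip is on knob 3, but the tool sits 5 mm too far in x, so it would twist off-axis. I'll reopen a little, centre and regrip.

Call:
servo_tool:
  commands: [0,0,0,0,0,0,0.65,0,0,0,0,0,0,0.65,0,0,0,0,0,0,0.65,0,0,0,-0.5,0.3,0,0.65,0,0,0,0,0,0,0.65]

```text
t: 4.15
tool_pos: [0.5706, 0.088, 0.0704]
tool_rot: [-1.569, -0.05, 0.034]
contact_force: [-0.1, 0.1, 0.6]
opening: 0.0554
```

Run:
```python
from h import *
go([.570,.087,.070],3)
```

```text
t 4.2 pos [0.5706 0.088  0.0704] rot [-0.002  0.001  0.011] shift now [-0.07  0.04 -0.09] shift in aligned [-0.07  0.04 -0.09] F [-0.1  0.1  0.6] T [-0.04  0.   -0.  ] open 0.0554
```

Call:
servo_tool:
  commands: [0,0,0.01,0,0,0,0,0,0,0,0,0,0,0,0,0,0,0,0,0,0,0,0,0,0,0,0,0,0,0,0,0,0,0,0,0,0.12,0,0,0,0,0,0,0.12,0,0,-0.1,0,0,0,0.12,0,0,-0.1,0,0,0,0.12,0,0,-0.1,0,0,0,-0.12,0,0,-0.1,0,0,0,-0.12,0,0,-0.1,0,0,0,-0.12,0,0,-0.1,0,0]
  grip_force: 60

```text
t: 5.35
tool_pos: [0.5699, 0.0892, 0.0722]
tool_rot: [-1.566, 0.056, -0.056]
contact_force: [2.1, 0.4, -4.2]
opening: 0.0387
```

Run:
```python
from h import *
go([.570,.087,.070],3)
```

```text
t 5.3 pos [0.5699 0.0892 0.0722] rot [-0.004 -0.124  0.   ] shift now [ 0.02  0.22 -0.22] shift in aligned [-0.    0.22 -0.22] F [ 2.1  0.4 -4.2] T [ 0.26 -0.34 -0.7 ] open 0.0387
```

Call:
servo_tool:
  commands: [0,-0.12,0,0,-0.15,0,0,0,-0.12,0,0,-0.15,0,0,0,-0.12,0,0,-0.15,0,0,0,-0.12,0,0,-0.15,0,0,0,0.12,0,0,-0.15,0,0,0,0.12,0,0,-0.15,0,0,0,0.12,0,0,-0.15,0,0,0,0.12,0,0,-0.15,0,0,0,0.12,0,0,-0.15,0,0,0,0.12,0,0,-0.15,0,0]

```text
t: 6.35
tool_pos: [0.5695, 0.0864, 0.076]
tool_rot: [-1.559, 0.24, -0.248]
contact_force: [2.9, -1.4, -5.7]
opening: 0.0392
```

Run:
```python
from h import *
go([.570,.087,.070],3)
P=cloud(snap("top","t2",3,(180,110,380,260)))
show(blobs(P,.05,.066,(.5,.65,-.25,.2),300))
r=snap("side","s3",4,(200,100,400,250))
```

```text
t 6.3 pos [0.5695 0.0864 0.076 ] rot [ 0.002 -0.363  0.005] shift now [0.03 0.6  0.07] shift in aligned [0.06 0.6  0.06] F [ 2.9 -1.4 -5.7] T [-0.41 -0.53  0.74] open 0.0392
3315 px [312. 191.] z 0.059 ctr mm [581.8 -76.9] size [122.9 241.8] ang 0.4
```

View pics/s3.png

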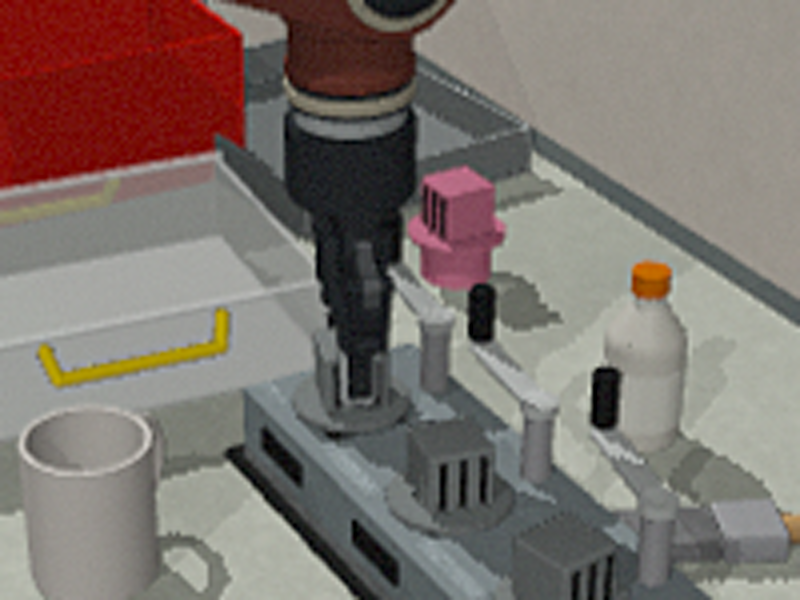

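The flange has lifted clear of the block, with a shadow gap near (330,430), and the block is still down. I'll carry on with slightly more rise per turn.

Call:
servo_tool:
  commands: [0,-0.13,0,0,-0.22,0,0,0,-0.13,0,0,-0.22,0,0,0,-0.13,0,0,-0.22,0,0,0,-0.13,0,0,-0.22,0,0,0,-0.13,0,0,-0.22,0,0,0,-0.13,0,0,-0.22,0,0,0,0.13,0,0,-0.22,0,0,0,0.13,0,0,-0.22,0,0,0,0.13,0,0,-0.22,0,0,0,0.13,0,0,-0.22,0,0,0,0.13,0,0,-0.22,0,0,0,0.13,0,0,-0.22,0,0]

```text
t: 7.65
tool_pos: [0.569, 0.0876, 0.0856]
tool_rot: [-1.554, 0.206, -0.225]
contact_force: [4.6, -2.2, -8.8]
opening: 0.0392
```

Run:
```python
from h import *
go([.570,.087,.070],3)
P=cloud(snap("top","t3"))
show(blobs(P,.05,.066,(.5,.65,-.25,.2),300))
```

```text
t 7.7 pos [0.569  0.0876 0.0856] rot [-0.006 -0.327  0.012] shift now [ 0.09  1.56 -0.04] shift in aligned [ 0.09  1.56 -0.06] F [ 4.6 -2.2 -8.8] T [-0.34 -0.95  0.59] open 0.0392
3306 px [312. 191.] z 0.059 ctr mm [582.1 -77.4] size [123.2 242.1] ang 1.0
```

Call:
servo_tool:
  commands: [0,-0.13,0,0,-0.2,0,0,0,-0.13,0,0,-0.2,0,0,0,-0.13,0,0,-0.2,0,0,0,-0.13,0,0,-0.2,0,0,0,-0.13,0,0,-0.2,0,0,0,-0.13,0,0,-0.2,0,0,0,0.13,0,0,-0.2,0,0,0,0.13,0,0,-0.2,0,0,0,0.13,0,0,-0.2,0,0,0,0.13,0,0,-0.2,0,0,0,0.13,0,0,-0.2,0,0,0,0.13,0,0,-0.2,0,0]

```text
t: 8.9
tool_pos: [0.569, 0.0882, 0.0985]
tool_rot: [-1.55, 0.169, -0.195]
contact_force: [0.5, 0.0, -1.1]
opening: 0.0393
```

Run:
```python
from h import *
go([.570,.087,.18],3)
P=cloud(snap("top","t4"))
show(blobs(P,.05,.066,(.5,.65,-.25,.2),300))
```

```text
t 8.9 pos [0.569  0.0882 0.0985] rot [-0.013 -0.285  0.017] shift now [ 0.25 -8.15  0.03] shift in aligned [ 0.1  -8.15 -0.13] F [ 0.5  0.  -1.1] T [-0.02  0.05 -0.02] open 0.0393
3291 px [312. 191.] z 0.058 ctr mm [582.3 -77.4] size [121.3 241.8] ang 0.6
```

Call:
servo_tool:
  commands: [0,0,0,0,-2,0,0,-0.006,-0.1,0.01,0,-2.2,0,0,-0.006,-0.1,0.01,0,-2.2,0,0,0,-0.085,0,0,-2.2,0,0,0,0,0,0.2,0,3,0,0,0,0,0.2,0,4,0,0,0,0,0.2,0,4,0,0,0,0,0.2,0,4,0,0,0,0,0.2,0,4,0,0,0,0,0.2,0,3,0,0,0,0,0,0,1.5,0,0,0,0,0,0,0,0]

```text
t: 10.15
tool_pos: [0.5543, 0.334, 0.194]
tool_rot: [-1.556, -0.093, 0.106]
contact_force: [-0.3, -0.0, -0.7]
opening: 0.0387
```

Run:
```python
from h import *
go([.584,.332,.053],-5)
r=snap("side","s4",3,(120,90,380,260))
```

```text
t 10.2 pos [0.5543 0.334  0.194 ] rot [-0.012  0.214 -0.008] shift now [ 3.02 14.07 -0.75] shift in aligned [ 2.98 14.1   0.06] F [-0.3 -0.  -0.7] T [-0.04  0.03  0.01] open 0.0387
```

View pics/s4.png

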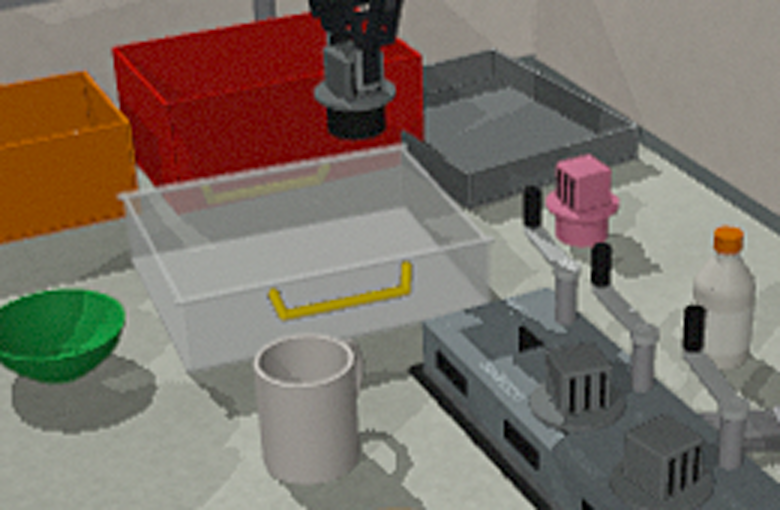

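The side view shows plug 3 out and held upright at (355,100), above the clear box. Bay 3 is open. I'll lower it now.

Call:
servo_tool:
  commands: [-0.006,0.107,-0.004,1.5,0,-0.4,0,-0.006,0.107,-0.004,1.5,0,0,0,0,0,0,0,2.8,0,0,0,0,0,0,2.8,0,0,0,0,0,0,2.8,0,0,0,0,0,0,2.4,0,0,0,0,0,0,1.6,0,0,0,0,0,0,0.8,0,0,0,0,0,0,0.3,0,0,0,0,0,0,0,0,0]

```text
t: 11.2
tool_pos: [0.5911, 0.3159, 0.0577]
tool_rot: [-1.573, 0.075, -0.08]
contact_force: [-0.7, 0.3, -0.4]
opening: 0.0389
```

Run:
```python
from h import *
go([.584,.332,.051],-5)
```

```text
t 11.2 pos [0.5911 0.3159 0.0577] rot [ 0.004 -0.012  0.003] shift now [-0.87  0.66  1.54] shift in aligned [-0.85  0.67  1.55] F [-0.7  0.3 -0.4] T [-0.03  0.02 -0.  ] open 0.0389
```

Call:
servo_tool:
  commands: [0,0,0,-0.8,0,1.5,0,0,0,0,0,0.5,0,0,0,0,0,0,0,0,0.8,0,0,0,0,0,0,0.8,0,0,0,0,0,0,0.8,0,0,0,0,0,0,0.8,0,0,0,0,-3,0,0.8,0,0,0,0,-4,0,0.8,0,0,0,0,-4,0,1,0,0,0,0,-3,0,1,0,0,0,0,0,0,1]

```text
t: 12.3
tool_pos: [0.5848, 0.334, 0.2013]
tool_rot: [-1.571, 0.071, -0.083]
contact_force: [0.6, 0.1, 0.7]
opening: 0.085
```

Run:
```python
from h import *
go([.570,-.0275,.19],-10)
r=snap("side","s5",3,(120,90,380,260))
```

```text
t 12.3 pos [0.5848 0.334  0.2013] rot [0.001 0.076 0.008] shift now [  2.07   1.21 -36.12] shift in aligned [  4.82   1.13 -35.86] F [0.6 0.1 0.7] T [ 0.02 -0.02  0.01] open 0.0850
```

View pics/s5.png

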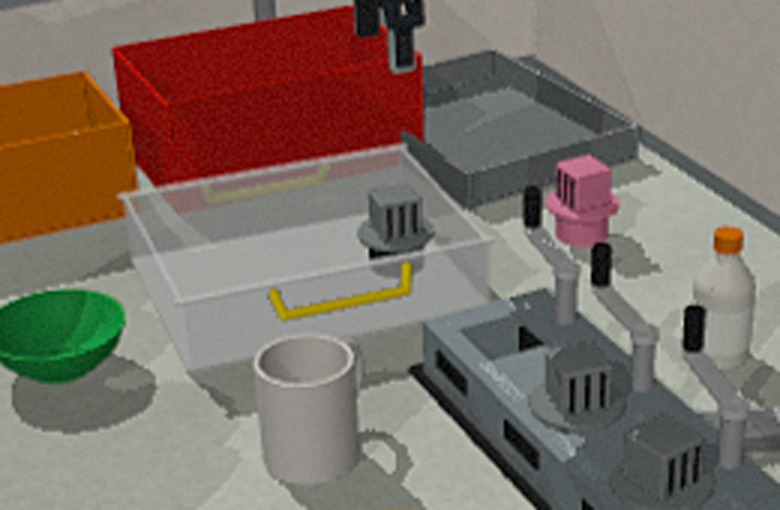

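Plug 3 stands in the box at (395,230). Next is plug 2.

Call:
servo_tool:
  commands: [0,0,0,0.2,0.1,-3,1,0,0,0,0.2,0.1,-4,1,0,0,0,0.2,0.1,-4,1,0,0,0,0.2,0.1,-4,1,0,0,0,0.2,0.1,-4,1,0,0,0,0.2,0.1,-4,1,0,0,0,0.2,0.1,-4,1,0,0,0,0.2,0.1,-4,1,0,0.07,0,0.2,0.1,-3,1,0,0,0,0.2,0,-2,1,0,0,0,0,0,0,1]

```text
t: 13.45
tool_pos: [0.5552, -0.0404, 0.1669]
tool_rot: [-1.573, 0.155, -0.112]
contact_force: [-0.4, 0.2, 0.8]
opening: 0.0852
```

Run:
```python
from h import *
go([.570,-.0275,.07],-10)
```

```text
t 13.4 pos [ 0.5552 -0.0404  0.1669] rot [ 0.009  0.005 -0.026] shift now [1.5  9.64 1.6 ] shift in aligned [1.23 9.69 1.52] F [-0.4  0.2  0.8] T [ 0.   -0.05  0.01] open 0.0852
```

Call:
servo_tool:
  commands: [0.009,0.005,-0.026,1.3,1,1.5,1,0,0,0,0,2,0,1,0,0,0,0,2,0,1,0,0,0,0,0,0,1]

```text
t: 13.85
tool_pos: [0.5676, -0.0252, 0.1092]
tool_rot: [-1.563, 0.144, -0.132]
contact_force: [0.2, 0.4, -0.3]
opening: 0.0856
```

Run:
```python
from h import *
go([.570,-.0275,.07],-10)
```

```text
t 13.8 pos [ 0.5676 -0.0252  0.1092] rot [-0.002 -0.002 -0.008] shift now [ 0.31  3.92 -0.19] shift in aligned [ 0.28  3.92 -0.18] F [ 0.2  0.4 -0.3] T [-0.03  0.07  0.01] open 0.0856
```

Call:
servo_tool:
  commands: [0,0,0,0.2,1.2,-0.2,1,0,0,0,0,1.4,0,1,0,0,0,0,1,0,1,0,0,0,0,0.2,0,0.75,0,0,0,0,0,0,0.75]

```text
t: 14.35
tool_pos: [0.5688, -0.026, 0.0678]
tool_rot: [-1.563, 0.144, -0.13]
contact_force: [0.7, 0.3, 0.9]
opening: 0.0639
```

Run:
```python
from h import *
go([.570,-.0275,.07],-10)
```

```text
t 14.3 pos [ 0.5688 -0.026   0.0678] rot [-0.003  0.    -0.009] shift now [ 0.14 -0.22 -0.13] shift in aligned [ 0.14 -0.22 -0.13] F [0.7 0.3 0.9] T [ 0.03 -0.01  0.03] open 0.0639
```

Call:
servo_tool:
  commands: [0,0,-0.009,0.1,-0.2,-0.1,0.3,0,0,0,0,0,0,0,0,0,0,0,0,0,0,0,0,0,0,0,0,0,0,0,0,0,0,0,0,0,0.12,0,0,-0.05,0,0,0,0.12,0,0,-0.12,0,0,0,0.12,0,0,-0.15,0,0,0,-0.13,0,0,-0.15,0,0,0,-0.13,0,0,-0.15,0,0,0,-0.13,0,0,-0.18,0,0,0,-0.13,0,0,-0.18,0,0,0,-0.13,0,0,-0.18,0,0,0,-0.13,0,0,-0.18,0,0,0,0.13,0,0,-0.2,0,0,0,0.13,0,0,-0.2,0,0,0,0.13,0,0,-0.2,0,0,0,0.13,0,0,-0.2,0,0,0,0.13,0,0,-0.2,0,0,0,0.13,0,0,-0.2,0,0]
  grip_force: 60

```text
t: 16.35
tool_pos: [0.5692, -0.0284, 0.0807]
tool_rot: [-1.526, 0.418, -0.434]
contact_force: [4.6, -1.3, -8.1]
opening: 0.0391
```

Run:
```python
from h import *
go([.570,-.0275,.07],-10)
P=cloud(snap("top","t6"))
show(blobs(P,.05,.066,(.5,.65,-.25,.2),100))
```

```text
t 16.4 pos [ 0.5692 -0.0284  0.0807] rot [-0.003 -0.369  0.01 ] shift now [0.01 1.07 0.11] shift in aligned [0.06 1.07 0.1 ] F [ 4.6 -1.3 -8.1] T [-0.2  -0.83  0.71] open 0.0391
860 px [238. 188.] z 0.058 ctr mm [583.2 102.4] size [121.9  84.1] ang 0.1
1222 px [341. 193.] z 0.059 ctr mm [ 583.  -144.9] size [107.  121.3] ang 89.7
```

Call:
servo_tool:
  commands: [0,-0.13,0,0,-0.2,0,0,0,-0.13,0,0,-0.2,0,0,0,-0.13,0,0,-0.2,0,0,0,-0.13,0,0,-0.2,0,0,0,-0.13,0,0,-0.2,0,0,0,-0.13,0,0,-0.2,0,0,0,0.13,0,0,-0.2,0,0,0,0.13,0,0,-0.2,0,0,0,0.13,0,0,-0.2,0,0,0,0.13,0,0,-0.2,0,0,0,0.13,0,0,-0.2,0,0,0,0.13,0,0,-0.2,0,0,0,-0.13,0,0,-0.2,0,0,0,-0.13,0,0,-0.2,0,0,0,-0.13,0,0,-0.2,0,0,0,-0.13,0,0,-0.2,0,0,0,-0.13,0,0,-0.2,0,0]

```text
t: 18.1
tool_pos: [0.5696, -0.026, 0.0979]
tool_rot: [-1.559, -0.137, 0.101]
contact_force: [0.8, -1.0, -2.0]
opening: 0.0391
```

Run:
```python
from h import *
go([.570,-.0275,.19],0)
P=cloud(snap("top","t7"))
show(blobs(P,.05,.066,(.5,.65,-.25,.2),100))
```

```text
t 18.1 pos [ 0.5696 -0.026   0.0979] rot [-0.008  0.152  0.023] shift now [ 0.24 -9.2  -0.09] shift in aligned [ 0.04 -9.21 -0.15] F [ 0.8 -1.  -2. ] T [-0.16 -0.06  0.02] open 0.0391
850 px [238. 188.] z 0.058 ctr mm [583.3 103.7] size [122.2  81.8] ang 0.0
1185 px [341. 193.] z 0.059 ctr mm [ 583.2 -145.7] size [121.  104.6] ang 0.3
```

Call:
servo_tool:
  commands: [-0.004,0.08,0.012,0,-0.3,0,0,-0.004,0.07,0.011,0,-0.5,0,0,0,0,0,0,-1.5,0,0,0,0,0,0,-2.5,0,0,0,0,0,0,-3,0,0,0,0,0,0,-2.5,0,0,0,0,0,0,0,0,0]

```text
t: 18.85
tool_pos: [0.57, -0.026, 0.2105]
tool_rot: [-1.57, -0.004, -0.0]
contact_force: [-0.7, 0.6, 0.7]
opening: 0.0392
```

Run:
```python
from h import *
go([.499,.338,.19],-5)
r=snap("side","s8",3,(120,90,380,260))
```

```text
t 18.9 pos [ 0.57   -0.026   0.2105] rot [-0.001  0.09   0.003] shift now [-7.01  2.06 36.41] shift in aligned [-10.24   2.05  35.64] F [-0.7  0.6  0.7] T [-0.03  0.02 -0.01] open 0.0392
```

View pics/s8.png

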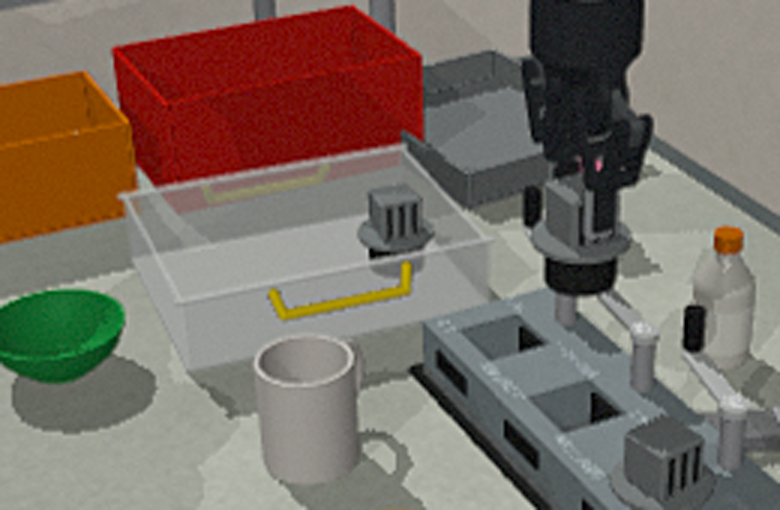

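Plug 2 is free and held at (580,230), with bays 2 and 3 open. I'll take it to the middle of the box.

Call:
servo_tool:
  commands: [0,0,0,-0.6,0,2.5,0,0,0,0,-0.8,0,4,0,0,0,0,-0.8,0,4,0,0,0,0,-0.8,0,4,0,0,0,0,-0.8,0,4,0,0,0,0,-0.8,0,4,0,0,0,0,-0.8,0,4,0,0,0,0,-0.8,0,4,0,0,0,0,-0.8,0,3,0,0,0,0,0,0,1.5,0,0,0,0,0,0,0,0]

```text
t: 20.0
tool_pos: [0.4867, 0.3337, 0.1905]
tool_rot: [-1.575, 0.015, 0.022]
contact_force: [-1.0, -0.3, -0.2]
opening: 0.0388
```

Run:
```python
from h import *
go([.499,.338,.051],-5)
```

```text
t 20.0 pos [0.4867 0.3337 0.1905] rot [ 0.006  0.091 -0.023] shift now [ 1.56 13.92  0.49] shift in aligned [ 1.19 13.95  0.54] F [-1.  -0.3 -0.2] T [-0.06 -0.06 -0.03] open 0.0388
```

Call:
servo_tool:
  commands: [0.006,0.09,-0.023,1.2,0,0.5,0,0,0,0,0,0,0,0,0,0,0,0,2.5,0,0,0,0,0,0,2.5,0,0,0,0,0,0,2.5,0,0,0,0,0,0,2.5,0,0,0,0,0,0,2,0,0,0,0,0,0,0.8,0,0,0,0,0,0,0,0,0]

```text
t: 20.9
tool_pos: [0.4993, 0.3267, 0.0546]
tool_rot: [-1.577, 0.072, -0.061]
contact_force: [-0.1, -0.8, -0.5]
opening: 0.0393
```

Run:
```python
from h import *
go([.499,.338,.050],-5)
```

```text
t 20.9 pos [0.4993 0.3267 0.0546] rot [ 0.008  0.002 -0.007] shift now [-0.12  0.46  1.13] shift in aligned [-0.12  0.46  1.12] F [-0.1 -0.8 -0.5] T [ 0.05 -0.02 -0.01] open 0.0393
```

Call:
servo_tool:
  commands: [0.008,0,-0.007,-0.1,0.3,1,0,0,0,0,0,0.2,0,0,0,0,0,0,0,0,0.8,0,0,0,0,0,0,0.8,0,0,0,0,0,0,0.8,0,0,0,0,0,0,0.8,0,0,0,0,-3,0,0.8,0,0,0,0,-4,0,0.8,0,0,0,0,-4,0,1,0,0,0,0,-3,0,1,0,0,0,0,0,0,1]

```text
t: 22.0
tool_pos: [0.5005, 0.3376, 0.1993]
tool_rot: [-1.566, 0.061, -0.07]
contact_force: [0.7, 0.6, -0.2]
opening: 0.0859
```

Run:
```python
from h import *
go([.570,-.143,.18],10)
r=snap("side","s9",3,(120,90,380,260))
P=cloud(r);show(blobs(P,.088,.112,(.45,.62,-.2,.15)))
print("packs");show(blobs(P,.076,.092,(.3,.8,-.6,-.2),100))
```

```text
t 22.0 pos [0.5005 0.3376 0.1993] rot [-0.003 -0.258  0.006] shift now [ 10.92   1.81 -47.32] shift in aligned [ -1.5    1.93 -48.53] F [ 0.7  0.6 -0.2] T [ 0.01  0.03 -0.02] open 0.0859
320 px [341. 237.] z 0.099 ctr mm [ 572.  -144.6] size [41.6 43.2] ang 10.2
packs
468 px [410. 300.] z 0.082 ctr mm [ 584.7 -350.6] size [47.2 44. ] ang 62.5
536 px [374. 324.] z 0.082 ctr mm [ 492.  -369.3] size [46.3 43.9] ang 27.1
618 px [336. 344.] z 0.082 ctr mm [ 409.7 -376.5] size [45.5 44. ] ang 81.6
```

View pics/s9.png

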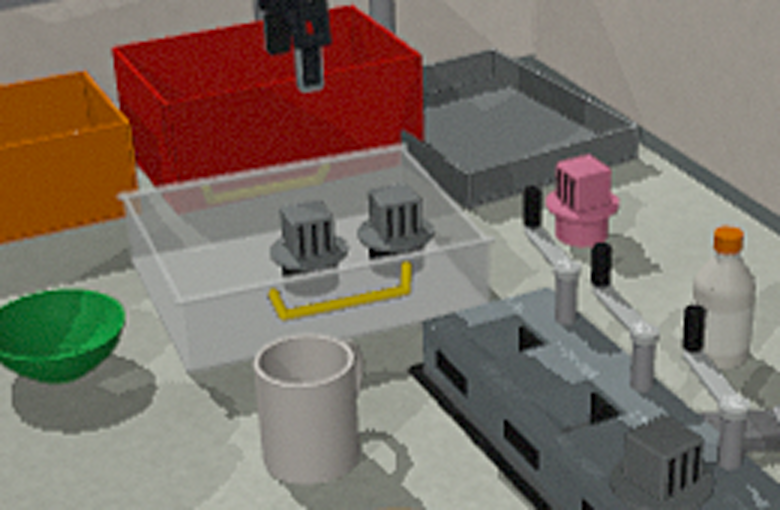

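Call:
servo_tool:
  commands: [0,0,0,0.7,0,-3,1,0,0,0,1.0,0,-4.2,1,0,0,0,1.0,0,-4.2,1,0,0,0,1.0,0,-4.2,1,0,0,0,1.0,0,-4.2,1,0,0,0,1.0,0,-4.2,1,0,0,0,1.0,0,-4.2,1,0,0,0,1.0,0,-4.2,1,0,0,0,1.0,0,-4.2,1,0,0,0,1.0,0,-4.2,1,0,0,0,1.0,0,-4,1,0,-0.13,0,0.2,0,-1,1,0,-0.13,0,0,0,0,1,0,0,0,0,0,0,1]

```text
t: 23.45
tool_pos: [0.5595, -0.1459, 0.1655]
tool_rot: [-1.556, -0.119, 0.174]
contact_force: [0.3, -0.0, 0.2]
opening: 0.0855
```

Run:
```python
from h import *
go([.570,-.143,.11],10)
```

```text
t 23.4 pos [ 0.5595 -0.1459  0.1655] rot [-0.013  0.013 -0.034] shift now [1.27 5.51 0.01] shift in aligned [1.09 5.55 0.1 ] F [ 0.3 -0.   0.2] T [ 0.04 -0.01  0.01] open 0.0855
```

Call:
servo_tool:
  commands: [-0.013,0.013,-0.034,1.1,1,0.1,1,0,0,0,0,2,0,1,0,0,0,0,2,0,1,0,0,0,0,0,0,1]

```text
t: 23.85
tool_pos: [0.5672, -0.1406, 0.1082]
tool_rot: [-1.564, -0.124, 0.132]
contact_force: [-1.8, -0.2, -0.7]
opening: 0.0851
```

Run:
```python
from h import *
go([.570,-.143,.07],10)
```

```text
t 23.9 pos [ 0.5672 -0.1406  0.1082] rot [-0.004 -0.012 -0.005] shift now [ 0.25  3.82 -0.29] shift in aligned [ 0.23  3.82 -0.28] F [-1.8 -0.2 -0.7] T [-0.03  0.03 -0.04] open 0.0851
```

Call:
servo_tool:
  commands: [0,-0.012,0,0.2,1.2,-0.25,1,0,0,0,0,1.3,0,1,0,0,0,0,0.9,0,1,0,0,0,0,0.2,0,0.75,0,0,0,0,0,0,0.75]

```text
t: 24.35
tool_pos: [0.5696, -0.142, 0.0694]
tool_rot: [-1.563, -0.132, 0.141]
contact_force: [-0.7, -0.9, 1.0]
opening: 0.0639
```

Run:
```python
from h import *
go([.570,-.143,.07],10)
```

```text
t 24.4 pos [ 0.5696 -0.142   0.0694] rot [-0.004 -0.001 -0.005] shift now [ 0.02 -0.06 -0.11] shift in aligned [ 0.02 -0.06 -0.11] F [-0.7 -0.9  1. ] T [-0.03 -0.02  0.02] open 0.0639
```

Call:
servo_tool:
  commands: [0,0,-0.005,0,0,-0.1,0.3,0,0,0,0,0,0,0,0,0,0,0,0,0,0,0,0,0,0,0,0,0,0,0,0,0,0,0,0,0,0.12,0,0,-0.05,0,0,0,0.12,0,0,-0.12,0,0,0,0.12,0,0,-0.15,0,0,0,-0.13,0,0,-0.15,0,0,0,-0.13,0,0,-0.15,0,0,0,-0.13,0,0,-0.18,0,0,0,-0.13,0,0,-0.18,0,0,0,-0.13,0,0,-0.18,0,0,0,-0.13,0,0,-0.18,0,0,0,0.13,0,0,-0.2,0,0,0,0.13,0,0,-0.2,0,0,0,0.13,0,0,-0.2,0,0,0,0.13,0,0,-0.2,0,0,0,0.13,0,0,-0.2,0,0,0,0.13,0,0,-0.2,0,0]
  grip_force: 60

```text
t: 26.35
tool_pos: [0.569, -0.1431, 0.0798]
tool_rot: [-1.562, 0.152, -0.162]
contact_force: [2.9, -2.6, -9.3]
opening: 0.0392
```

Run:
```python
from h import *
go([.570,-.143,.07],10)
P=cloud(snap("top","t10"))
show(blobs(P,.05,.066,(.5,.65,-.25,.2),100))
```

```text
t 26.4 pos [ 0.569  -0.1431  0.0798] rot [-0.003 -0.375  0.007] shift now [0.09 0.98 0.02] shift in aligned [ 0.1   0.98 -0.01] F [ 2.9 -2.6 -9.3] T [-0.28 -0.77  0.67] open 0.0392
2732 px [267. 189.] z 0.058 ctr mm [583.2  23.7] size [242.2 122.9] ang 89.8
```

Call:
servo_tool:
  commands: [0,-0.13,0,0,-0.18,0,0,0,-0.13,0,0,-0.18,0,0,0,-0.13,0,0,-0.18,0,0,0,-0.13,0,0,-0.18,0,0,0,-0.13,0,0,-0.18,0,0,0,-0.13,0,0,-0.18,0,0,0,0.13,0,0,-0.18,0,0,0,0.13,0,0,-0.18,0,0,0,0.13,0,0,-0.18,0,0,0,0.13,0,0,-0.18,0,0,0,0.13,0,0,-0.18,0,0,0,0.13,0,0,-0.18,0,0,0,-0.13,0,0,-0.18,0,0,0,-0.13,0,0,-0.18,0,0,0,-0.13,0,0,-0.18,0,0,0,-0.13,0,0,-0.18,0,0,0,-0.13,0,0,-0.18,0,0,0,-0.1,0,0,-0.18,0,0]

```text
t: 28.2
tool_pos: [0.5691, -0.1413, 0.0928]
tool_rot: [-1.515, -0.481, 0.445]
contact_force: [4.3, -1.9, -10.9]
opening: 0.0389
```

Run:
```python
from h import *
go([.570,-.143,.20],0)
P=cloud(snap("top","t11"))
show(blobs(P,.05,.066,(.5,.65,-.25,.2),100))
```

```text
t 28.2 pos [ 0.5691 -0.1413  0.0928] rot [-0.006  0.591  0.023] shift now [  0.23 -10.71  -0.2 ] shift in aligned [  0.09 -10.72  -0.17] F [  4.3  -1.9 -10.9] T [-0.36 -0.99 -0.5 ] open 0.0389
2799 px [268. 189.] z 0.058 ctr mm [583.   22.5] size [244.7 123.7] ang 89.8
```

Call:
servo_tool:
  commands: [0,0.13,0,0,-0.1,0,0,0,0.13,0,0,-0.15,0,0,0,0.13,0,0,-0.15,0,0,0,0.13,0,0,-0.15,0,0,0,0.13,0,0,-0.15,0,0,0,0.13,0,0,-0.15,0,0,0,0.13,0,0,-0.15,0,0,0,-0.13,0,0,-0.15,0,0,0,-0.13,0,0,-0.15,0,0,0,0,0,0,0,0,0]

```text
t: 29.25
tool_pos: [0.5711, -0.1437, 0.1152]
tool_rot: [-1.56, 0.052, -0.088]
contact_force: [-0.2, -0.6, -0.8]
opening: 0.0389
```

Run:
```python
from h import *
go([.570,-.143,.20],0)
```

```text
t 29.2 pos [ 0.5711 -0.1437  0.1152] rot [-0.01  -0.089  0.023] shift now [ 0.08 -8.48  0.15] shift in aligned [-0.11 -8.48  0.07] F [-0.2 -0.6 -0.8] T [-0.01 -0.04  0.  ] open 0.0389
```

Call:
servo_tool:
  commands: [-0.01,-0.089,0.023,0,-2,0,0,0,0,0,0,-3,0,0,0,0,0,0,-3,0,0,0,0,0,0,-1,0,0,0,0,0,-0.8,0,2.5,0,0,0,0,-1.3,0,4,0,0,0,0,-1.3,0,4,0,0,0,0,-1.3,0,4,0,0,0,0,-1.3,0,4,0,0,0,0,-1.3,0,4,0,0,0,0,-1.3,0,4,0,0,0,0,-1.3,0,4,0,0,0,0,-1.3,0,4,0,0,0,0,-1.3,0,4,0,0,0,0,-1.3,0,4,0,0,0,0,-1,0,3,0,0,0.08,0,0,0,2,0,0,0,0,0,0,0,0]

```text
t: 31.05
tool_pos: [0.4238, 0.3498, 0.2023]
tool_rot: [-1.573, 0.106, -0.091]
contact_force: [0.2, 0.8, -0.8]
opening: 0.0392
```

Run:
```python
from h import *
go([.414,.348,.051],-5)
```

```text
t 31.1 pos [0.4238 0.3498 0.2023] rot [ 0.004 -0.038 -0.01 ] shift now [-0.8  15.14 -0.23] shift in aligned [-0.96 15.13 -0.27] F [ 0.2  0.8 -0.8] T [-0.01 -0.    0.01] open 0.0392
```

Call:
servo_tool:
  commands: [0.004,-0.038,-0.01,-0.9,0,-0.2,0,0,0,0,0,2.5,0,0,0,0,0,0,2.5,0.2,0,0,0,0,0,2.5,0.2,0,0,0,0,0,2.5,0.2,0,0,0,0,0,2.5,0.2,0,0,0,0,0,1.5,0,0,0,0,0,0,0.3,0,0,0,0,0,0,0,0,0]

```text
t: 31.95
tool_pos: [0.4129, 0.3481, 0.0547]
tool_rot: [-1.573, 0.062, -0.066]
contact_force: [0.6, -0.1, -0.4]
opening: 0.0392
```

Run:
```python
from h import *
go([.414,.348,.050],-5)
```

```text
t 31.9 pos [0.4129 0.3481 0.0547] rot [0.003 0.005 0.003] shift now [ 0.1   0.47 -0.  ] shift in aligned [ 0.11  0.47 -0.  ] F [ 0.6 -0.1 -0.4] T [-0.04 -0.03  0.02] open 0.0392
```

Call:
servo_tool:
  commands: [0,0,0,0.1,0.3,0,0,0,0,0,0,0,0,0.8,0,0,0,0,0,0,0.8,0,0,0,0,0,0,0.8,0,0,0,0,0,0,0.8,0,0,0,0,-3,0,0.8,0,0,0,0,-4,0,0.8,0,0,0,0,-4,0,1,0,0,0,0,-3,0,1,0,0,0,0,0,0,1]

```text
t: 32.95
tool_pos: [0.4152, 0.3493, 0.2019]
tool_rot: [-1.569, 0.057, -0.07]
contact_force: [0.7, 0.5, 0.1]
opening: 0.0852
```

Run:
```python
from h import *
go([.409,-.3755,.15],-8.5)
r=snap("side","s12"); t=snap("top","t12")
for r in (r,t):
    P=cloud(r)
    print("packs");show(blobs(P,.076,.092,(.3,.75,-.52,-.2),100))
    print("plugs");show(blobs(P,.072,.09,(.3,.7,.2,.48),60))
```

```text
t 33.0 pos [0.4152 0.3493 0.2019] rot [-0.002  0.068  0.008] shift now [  5.19   5.14 -72.3 ] shift in aligned [ 10.1    5.19 -71.78] F [0.7 0.5 0.1] T [ 0.02 -0.02  0.01] open 0.0852
packs
467 px [410. 300.] z 0.082 ctr mm [ 585.  -350.1] size [48.5 44.2] ang 62.6
542 px [374. 324.] z 0.082 ctr mm [ 492.5 -369.3] size [47.4 44.1] ang 25.5
615 px [336. 344.] z 0.082 ctr mm [ 410.  -376.4] size [45.2 45.1] ang 82.1
plugs
118 px [251. 156.] z 0.077 ctr mm [587.5 328.3] size [51.5 40.1] ang 84.3
119 px [222. 161.] z 0.077 ctr mm [501.8 332.5] size [45.3 40. ] ang 82.9
126 px [190. 167.] z 0.077 ctr mm [416.1 343.8] size [47.8 40.2] ang 87.3
packs
304 px [418. 188.] z 0.083 ctr mm [ 583.2 -348. ] size [44.3 45.1] ang 62.4
317 px [428. 225.] z 0.083 ctr mm [ 489.6 -366.7] size [43.8 44.1] ang 24.5
334 px [433. 257.] z 0.083 ctr mm [ 408.2 -374. ] size [44.9 44.3] ang 82.4
plugs
245 px [152. 185.] z 0.079 ctr mm [586.4 332.2] size [42.8 41.4] ang 83.1
258 px [147. 218.] z 0.079 ctr mm [501.2 337.5] size [42.7 39.4] ang 84.7
172 px [141. 254.] z 0.079 ctr mm [414.  348.2] size [37.4 44. ] ang 0.7
```

View pics/t12.png

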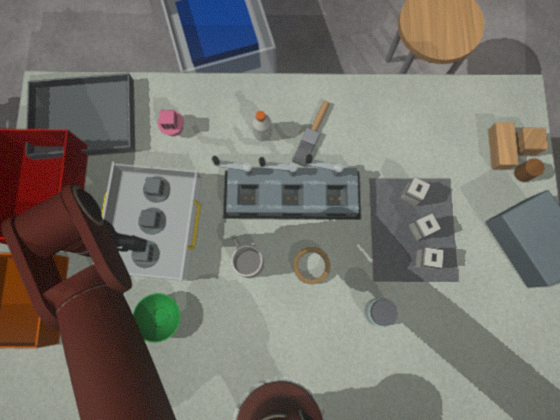

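All three plugs stand in the box (top view (153,187), (150,219), (141,254)), the three bays are empty, and the packs haven't moved. The top camera agrees with the gripper within 2 mm, so I'll use its values. Now the first pack, at (432,258) in the top view.

Call:
servo_tool:
  commands: [0,0,0,0.2,0,-2.5,1,0,0,0,0.3,0,-4.2,1,0,0,0,0.3,0,-4.2,1,0,0,0,0.3,0,-4.2,1,0,0,0,0.3,0,-4.2,1,0,0,0,0.3,0,-4.2,1,0,0,0,0.3,0,-4.2,1,0,0,0,0.3,0,-4.2,1,0,0,0,0.3,0,-4.2,1,0,0,0,0.3,0,-4.2,1,0,0,0,0.3,0,-4.2,1,0,0,0,0.3,0,-4.2,1,0,0,0,0.3,0,-4.2,1,0,0,0,0.3,0,-4.2,1,0,0,0,0.3,0,-4.2,1,0,0,0,0.3,0,-4.2,1,0,0,0,0.3,0,-4,1,0,0.07,0,0.3,0,-2.5,1,0,0,0,0,0,0,1]

```text
t: 34.95
tool_pos: [0.3883, -0.3953, 0.1539]
tool_rot: [-1.555, 0.161, -0.072]
contact_force: [-0.2, 0.8, -0.1]
opening: 0.0855
```

Run:
```python
from h import *
go([.408,-.374,.10],-8)
```

```text
t 35.0 pos [ 0.3883 -0.3953  0.1539] rot [-0.008 -0.009 -0.057] shift now [1.93 5.3  2.36] shift in aligned [1.65 5.39 2.39] F [-0.2  0.8 -0.1] T [-0.02 -0.03  0.04] open 0.0855
```

Call:
servo_tool:
  commands: [-0.008,-0.009,-0.057,1.7,0.5,2.4,1,0,0,0,0,1.5,0,1,0,0,0,0,1.5,0,1,0,0,0,0,0,0,1]

```text
t: 35.35
tool_pos: [0.4054, -0.3695, 0.1086]
tool_rot: [-1.558, 0.115, -0.102]
contact_force: [-0.7, 0.1, 0.5]
opening: 0.0852
```

Run:
```python
from h import *
go([.408,-.374,.053],-8)
r=snap("side","s13",3,(250,220,510,390))
P=cloud(snap("top","t13"))
show(blobs(P,.076,.092,(.3,.75,-.52,-.2),60))
```

```text
t 35.4 pos [ 0.4054 -0.3695  0.1086] rot [-0.009  0.001 -0.009] shift now [ 0.36  5.56 -0.46] shift in aligned [ 0.32  5.56 -0.41] F [-0.7  0.1  0.5] T [ 0.01  0.04 -0.01] open 0.0852
305 px [418. 188.] z 0.083 ctr mm [ 583.  -347.6] size [43.9 44.8] ang 62.5
312 px [428. 224.] z 0.083 ctr mm [ 489.6 -366.4] size [43.8 45. ] ang 25.1
```

View pics/s13.png

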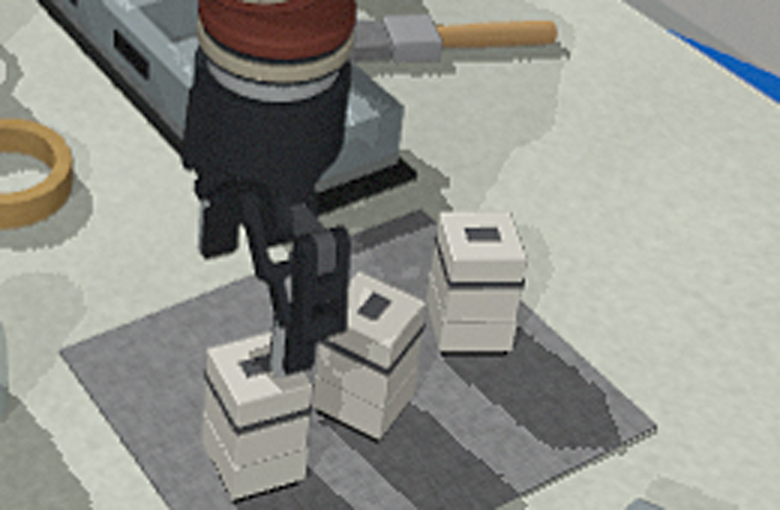

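The open fingers at (215,250) and (300,365) straddle the pack at (258,375). I'll descend and grip.

Call:
servo_tool:
  commands: [-0.009,0,-0.009,0.3,0.5,-0.45,1,0,0,0,0,1.5,0,1,0,0,0,0,1.8,0,1,0,0,0,0,1.2,0,1,0,0,0,0,0,0,1]

```text
t: 35.95
tool_pos: [0.4102, -0.3786, 0.06]
tool_rot: [-1.576, 0.104, -0.115]
contact_force: [-0.1, -0.1, -0.8]
opening: 0.0852
```

Run:
```python
from h import *
go([.408,-.374,.053],-8)
```

```text
t 36.0 pos [ 0.4102 -0.3786  0.06  ] rot [0.007 0.001 0.008] shift now [-0.29  0.7   0.43] shift in aligned [-0.28  0.7   0.42] F [-0.1 -0.1 -0.8] T [ 0.01  0.02 -0.04] open 0.0852
```

Call:
servo_tool:
  commands: [0.007,0,0.008,-0.25,0.7,0.4,1,0,0,0,0,0,0,0.5,0,0,0,0,0,0,0,0,0,0,0,0,0,0,0,0,0,0,0,0,0,0,0,0,0,0,0,0,0,0,0,0,0,0,0,0,0,0,0,0,0,0]
  grip_force: 50

```text
t: 36.75
tool_pos: [0.4091, -0.375, 0.0542]
tool_rot: [-1.57, 0.108, -0.11]
contact_force: [-0.1, -0.3, -0.8]
opening: 0.0434
```

Run:
```python
from h import *
go([.569,.088,.20],0)
```

```text
t 36.8 pos [ 0.4091 -0.375   0.0542] rot [ 0.002 -0.139  0.001] shift now [  9.45 -14.64  48.04] shift in aligned [ 15.99 -14.58  46.3 ] F [-0.1 -0.3 -0.8] T [-0.03  0.02 -0.01] open 0.0434
```

Call:
servo_tool:
  commands: [0,0,0,0,-2,0,0,0,0,0,0,-4,0,0,0,0,0,0,-4,0,0,0,-0.139,0,0,-4.5,0,0,0,0,0,0.8,0,2.3,0,0,0,0,1.4,0,4,0,0,0,0,1.4,0,4,0,0,0,0,1.4,0,4,0,0,0,0,1.4,0,4,0,0,0,0,1.4,0,4,0,0,0,0,1.4,0,4,0,0,0,0,1.4,0,4,0,0,0,0,1.4,0,4,0,0,0,0,1.4,0,4,0,0,0,0,1.4,0,4,0,0,0,0,1.2,0,3,0,0,0,0,0,0,0,0]

```text
t: 38.45
tool_pos: [0.5712, 0.0967, 0.2043]
tool_rot: [-1.571, -0.004, -0.002]
contact_force: [-0.0, -0.3, -1.1]
opening: 0.0432
```

Run:
```python
from h import *
go([.569,.088,.14],0)
r=snap("side","s14",3,(200,90,460,260))
```

```text
t 38.5 pos [0.5712 0.0967 0.2043] rot [0.    0.001 0.003] shift now [-0.25  6.43 -0.86] shift in aligned [-0.22  6.43 -0.87] F [-0.  -0.3 -1.1] T [-0.03  0.01  0.01] open 0.0432
```

View pics/s14.png

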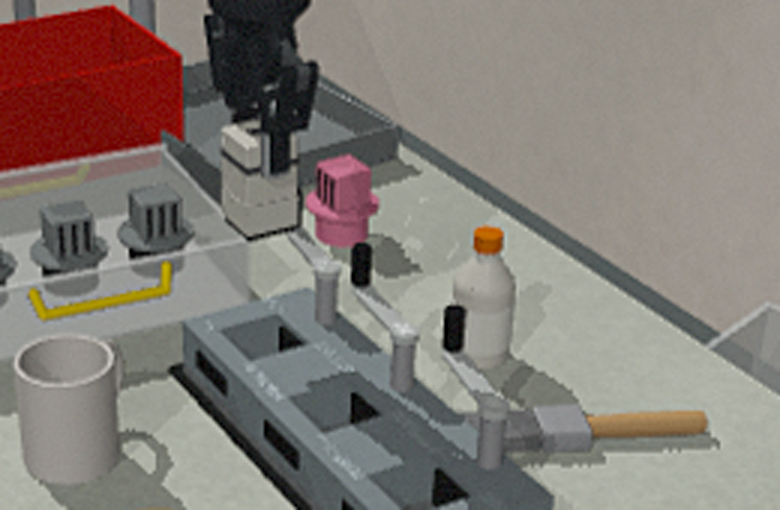

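The pack is held upright at (260,180), heading for bay 3. I'll check the bay mouths directly with the depth image.

Run:
```python
from h import *
t=snap("top","t14",4,(200,140,400,240)); P=cloud(t)
show(blobs(P,.010,.052,(.535,.604,-.18,.13),60))
g=[b for b in blobs(P,.053,.064,(.5,.66,-.24,.2),100)]; show(g)
# pack held
show(blobs(P,.2,.25,(.5,.65,0,.2),20))
```

```text
429 px [292. 195.] z 0.019 ctr mm [575.7 -25.7] size [56.  55.8] ang 0.2
429 px [337. 195.] z 0.019 ctr mm [ 574.1 -145.8] size [60.  52.5] ang 1.6
3349 px [307. 190.] z 0.058 ctr mm [582.6 -67.9] size [121.1 260.6] ang 0.3
76 px [234. 179.] z 0.234 ctr mm [561.7 107.9] size [48.9 11.3] ang 87.3
```

View pics/t14.png

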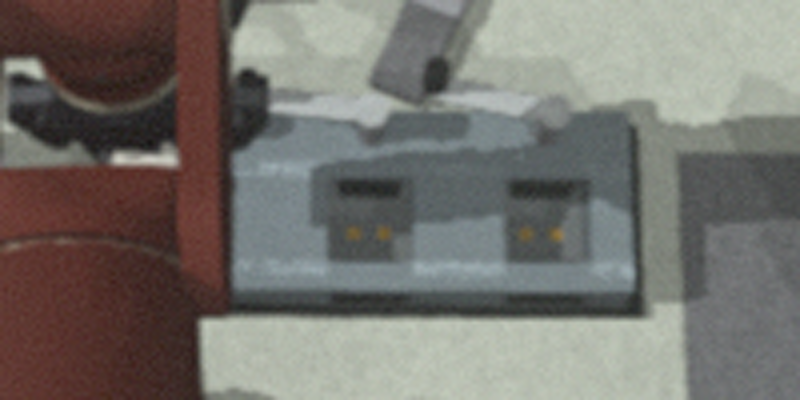

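Call:
servo_tool:
  commands: [0,0,0,-0.25,1,-0.85,0,0,0,0,0,2.5,0,0,0,0,0,0,2.5,0,0,0,0,0,0,1.8,0,0,0,0,0,0,0.7,0,0,0,0,0,0,0,0,0]

```text
t: 39.15
tool_pos: [0.5652, 0.0745, 0.114]
tool_rot: [-1.576, 0.009, -0.01]
contact_force: [-0.2, -0.3, -1.3]
opening: 0.043
```

Run:
```python
from h import *
go([.569,.088,.07],0)
r=snap("side","s15",4,(240,110,400,230))
```

```text
t 39.1 pos [0.5652 0.0745 0.114 ] rot [ 0.005 -0.012  0.001] shift now [0.36 4.39 1.38] shift in aligned [0.38 4.4  1.35] F [-0.2 -0.3 -1.3] T [ 0.03  0.02 -0.02] open 0.0430
```

View pics/s15.png

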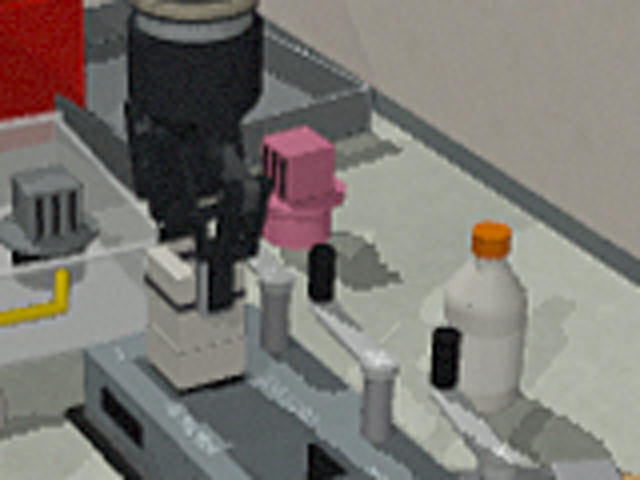

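Call:
servo_tool:
  commands: [0.005,-0.012,0,0.38,0,1.35,0,0,0,0,0,0,0,0]

```text
t: 39.4
tool_pos: [0.5708, 0.0879, 0.1165]
tool_rot: [-1.57, -0.003, -0.005]
contact_force: [-0.1, 0.2, -0.4]
opening: 0.0431
```

Run:
```python
from h import *
go([.569,.088,.07],0)
```

```text
t 39.4 pos [0.5708 0.0879 0.1165] rot [-0.    -0.001  0.005] shift now [-0.2   4.65  0.  ] shift in aligned [-0.18  4.65  0.01] F [-0.1  0.2 -0.4] T [-0.02 -0.04  0.04] open 0.0431
```

Now a slow insertion.

Call:
servo_tool:
  commands: [0,0,0,-0.1,0.7,0,0,0,0,0,0,0.7,0,0,0,0,0,0,0,0,0,0,0,0,0,0.7,0,0,0,0,0,0,0.7,0,0,0,0,0,0,0,0,0]

```text
t: 40.0
tool_pos: [0.5714, 0.0889, 0.0884]
tool_rot: [-1.571, -0.008, -0.006]
contact_force: [-0.3, -0.2, -1.6]
opening: 0.043
```

Run:
```python
from h import *
go([.569,.088,.07],0)
```

```text
t 40.0 pos [0.5714 0.0889 0.0884] rot [-0.     0.001  0.009] shift now [-0.26  1.84 -0.09] shift in aligned [-0.24  1.84 -0.09] F [-0.3 -0.2 -1.6] T [-0.01  0.02  0.03] open 0.0430
```

Call:
servo_tool:
  commands: [0,0,0.005,-0.1,0.7,0,0,0,0,0,0,0.7,0,0,0,0,0,0,0.4,0,0,0,0,0,0,0.2,0,0,0,0,0,0,0,0,0]

```text
t: 40.5
tool_pos: [0.5714, 0.0888, 0.0688]
tool_rot: [-1.571, -0.004, -0.002]
contact_force: [0.0, -0.4, -1.6]
opening: 0.0432
```

Run:
```python
from h import *
go([.569,.088,.069],0)
r=snap("side","s16",4,(240,110,400,230))
```

```text
t 40.5 pos [0.5714 0.0888 0.0688] rot [-0.     0.001  0.004] shift now [-0.24 -0.02 -0.08] shift in aligned [-0.24 -0.02 -0.08] F [ 0.  -0.4 -1.6] T [ 0.   -0.06  0.02] open 0.0432
```

View pics/s16.png

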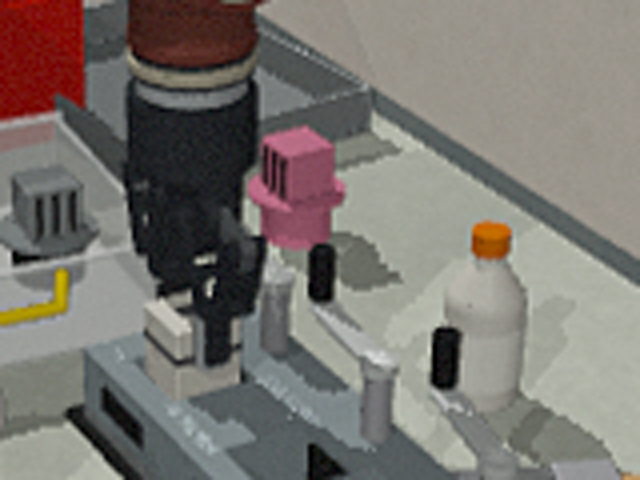

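The pack is nearly down in bay 3 at (195,350). A small push, then release.

Call:
servo_tool:
  commands: [0,0,0,0,0.15,0,0,0,0,0,0,0.1,0,0,0,0,0,0,0,0,0.75,0,0,0,0,0,0,0.75,0,0,0,0,0,0,0.75,0,0,0,0,0,0,0.75,0,0,0,0,-3,0,0.75,0,0,0,0,-4,0,0.75,0,0,0,0,-4,0,1,0,0,0,0,-2,0,1,0,0,0,0,0,0,1]

```text
t: 41.65
tool_pos: [0.5697, 0.0887, 0.1992]
tool_rot: [-1.571, 0.0, 0.002]
contact_force: [0.3, -0.6, -0.2]
opening: 0.0855
```

Run:
```python
from h import *
go([.4896,-.3665,.15],25)
r=snap("side","s17",4,(240,110,400,230)); P=cloud(r); Q=cloud(snap("top"))
for X in(P,Q):
  show(blobs(X,.085,.103,(.53,.61,.05,.13),60)); show(blobs(X,.076,.092,(.3,.75,-.52,-.2),60))
```

```text
t 41.6 pos [0.5697 0.0887 0.1992] rot [-0.    -0.436 -0.001] shift now [ -8.04   4.93 -45.51] shift in aligned [-26.49   4.92 -37.87] F [ 0.3 -0.6 -0.2] T [-0.   -0.02 -0.  ] open 0.0855
252 px [288. 190.] z 0.096 ctr mm [573.5  86. ] size [48.9 46.3] ang 89.4
463 px [410. 300.] z 0.082 ctr mm [ 584.8 -350.3] size [45.9 44. ] ang 62.2
538 px [374. 324.] z 0.082 ctr mm [ 492.1 -369. ] size [46.3 44.1] ang 25.0
305 px [418. 188.] z 0.083 ctr mm [ 583.3 -347.6] size [44.1 45.4] ang 62.3
316 px [428. 224.] z 0.083 ctr mm [ 489.5 -366.5] size [43.7 43.9] ang 24.6
```

View pics/s17.png

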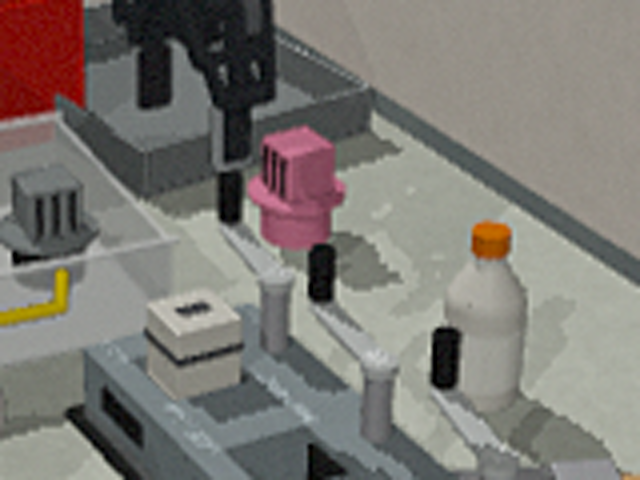

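Pack 1 is seated, its top at about 0.097. Next is the middle pack on the mat.

Call:
servo_tool:
  commands: [0,0,0,-0.4,0,-2.5,1,0,0,0,-0.7,0,-4,1,0,0,0,-0.7,0,-4,1,0,0,0,-0.7,0,-4,1,0,0,0,-0.7,0,-4,1,0,0,0,-0.7,0,-4,1,0,0,0,-0.7,0,-4,1,0,0,0,-0.7,0,-4,1,0,0,0,-0.7,0,-4,1,0,0,0,-0.7,0,-4,1,0,0,0,-0.7,0,-4,1,0,-0.11,0,-0.5,0,-2.5,1,0,-0.11,0,0,1,0,1,0,-0.11,0,0,1,0,1,0,-0.1,0,0,1,0,1,0,0,0,0,0,0,1]

```text
t: 43.35
tool_pos: [0.465, -0.3686, 0.1157]
tool_rot: [-1.494, -0.306, 0.391]
contact_force: [0.1, -0.6, -0.5]
opening: 0.0853
```

Run:
```python
from h import *
go([.4895,-.3665,.10],25)
```

```text
t 43.4 pos [ 0.465  -0.3686  0.1157] rot [-0.058  0.012 -0.042] shift now [ 2.36  1.42 -0.96] shift in aligned [ 2.31  1.57 -0.84] F [ 0.1 -0.6 -0.5] T [-0.02  0.01  0.02] open 0.0853
```

Call:
servo_tool:
  commands: [-0.058,0.012,-0.042,2.3,0,-0.8,1,0,0,0,0,0,0,1]

```text
t: 43.55
tool_pos: [0.4877, -0.3643, 0.1099]
tool_rot: [-1.54, -0.335, 0.34]
contact_force: [0.3, 0.8, -0.4]
opening: 0.0859
```

Run:
```python
from h import *
go([.4895,-.3665,.053],25)
```

```text
t 43.5 pos [ 0.4877 -0.3643  0.1099] rot [-0.005 -0.006 -0.002] shift now [ 0.08  5.69 -0.3 ] shift in aligned [ 0.07  5.69 -0.28] F [ 0.3  0.8 -0.4] T [-0.02 -0.01 -0.03] open 0.0859
```

Call:
servo_tool:
  commands: [-0.005,-0.006,0,0.1,0.5,-0.3,1,0,0,0,0,1.5,0,1,0,0,0,0,1.8,0,1,0,0,0,0,1.5,0,1,0,0,0,0,0,0,1]

```text
t: 44.05
tool_pos: [0.4874, -0.3661, 0.0511]
tool_rot: [-1.54, -0.335, 0.347]
contact_force: [-0.0, 0.5, 0.3]
opening: 0.0854
```

Run:
```python
from h import *
go([.4895,-.3665,.053],25)
```

```text
t 44.0 pos [ 0.4874 -0.3661  0.0511] rot [-0.005 -0.002 -0.006] shift now [ 0.17 -0.19 -0.12] shift in aligned [ 0.18 -0.19 -0.12] F [-0.   0.5  0.3] T [-0.    0.03  0.02] open 0.0854
```

Call:
servo_tool:
  commands: [-0.005,0,-0.006,0.18,-0.2,-0.1,0.8,0,0,0,0,0,0,0.5,0,0,0,0,0,0,0,0,0,0,0,0,0,0,0,0,0,0,0,0,0,0,0,0,0,0,0,0,0,0,0,0,0,0,0,0,0,0,0,0,0,0]
  grip_force: 50

```text
t: 44.85
tool_pos: [0.4901, -0.3672, 0.0549]
tool_rot: [-1.546, -0.342, 0.34]
contact_force: [0.1, 0.1, -0.9]
opening: 0.0435
```

Run:
```python
from h import *
go([.569,-.027,.20],0)
```

```text
t 44.9 pos [ 0.4901 -0.3672  0.0549] rot [0.002 0.434 0.001] shift now [ 21.48 -14.57  27.51] shift in aligned [  7.89 -14.51  34.02] F [ 0.1  0.1 -0.9] T [0.01 0.02 0.02] open 0.0435
```

Call:
servo_tool:
  commands: [0,0,0,0,-2,0,0,0,0,0,0,-4,0,0,0,0.1,0,0,-4,0,0,0,0.12,0,0,-4,0,0,0,0.12,0,0,-1,0,0,0,0.09,0,0,0,0,0,0,0,0,0,0,0,0,0,0,0,0.5,0,2,0,0,0,0,0.9,0,4,0,0,0,0,0.9,0,4,0,0,0,0,0.9,0,4,0,0,0,0,0.9,0,4,0,0,0,0,0.9,0,4,0,0,0,0,0.9,0,4,0,0,0,0,0.9,0,4,0,0,0,0,0.9,0,3,0,0,0,0,0,0,0,0]

```text
t: 46.55
tool_pos: [0.5662, -0.024, 0.2018]
tool_rot: [-1.566, 0.004, 0.013]
contact_force: [0.1, -0.1, -1.6]
opening: 0.0437
```

Run:
```python
from h import *
go([.569,-.027,.12],0)
```

```text
t 46.5 pos [ 0.5662 -0.024   0.2018] rot [-0.005  0.006 -0.011] shift now [ 0.37  8.17 -0.34] shift in aligned [ 0.28  8.18 -0.3 ] F [ 0.1 -0.1 -1.6] T [-0.04 -0.01  0.01] open 0.0437
```

Call:
servo_tool:
  commands: [-0.005,0.006,-0.011,0.3,0,-0.3,0,0,0,0,0,0,0,0,0,0,0,0,2.5,0,0,0,0,0,0,2.5,0,0,0,0,0,0,2,0,0,0,0,0,0,0.6,0,0,0,0,0,0,0,0,0]

```text
t: 47.25
tool_pos: [0.5686, -0.0341, 0.1228]
tool_rot: [-1.574, 0.002, -0.003]
contact_force: [-0.2, 0.2, -0.9]
opening: 0.0434
```

Run:
```python
from h import *
go([.569,-.027,.07],0)
```

```text
t 47.2 pos [ 0.5686 -0.0341  0.1228] rot [ 0.003 -0.003  0.001] shift now [0.04 5.28 0.72] shift in aligned [0.04 5.28 0.71] F [-0.2  0.2 -0.9] T [ 0.05 -0.02  0.01] open 0.0434
```

Call:
servo_tool:
  commands: [0.003,-0.003,0,0.05,0.4,0.7,0,0,0,0,0,0,0,0]

```text
t: 47.45
tool_pos: [0.5698, -0.0279, 0.1201]
tool_rot: [-1.571, -0.0, -0.003]
contact_force: [-1.0, -0.4, -0.9]
opening: 0.0435
```

Run:
```python
from h import *
go([.569,-.027,.07],0)
r=snap("side","s18",4,(240,110,400,230))
```

```text
t 47.5 pos [ 0.5698 -0.0279  0.1201] rot [ 0.    -0.002  0.003] shift now [-0.09  5.01  0.09] shift in aligned [-0.08  5.01  0.09] F [-1.  -0.4 -0.9] T [ 0.   -0.03  0.  ] open 0.0435
```

View pics/s18.png

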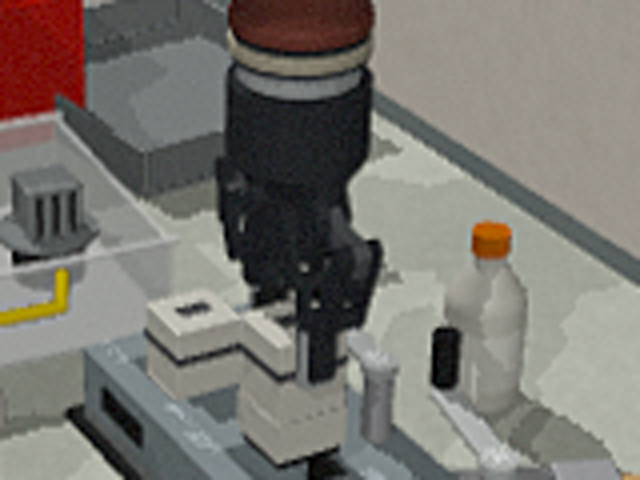

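The pack hangs upright over bay 2 at (295,400), aligned with the bay, so I'll insert it.

Call:
servo_tool:
  commands: [0,0,0,0,0.8,0.05,0,0,0,0,0,0.8,0,0,0,0,0,0,0,0,0,0,0,0,0,0.7,0,0,0,0,0,0,0.7,0,0,0,0,0,0,0,0,0]

```text
t: 48.1
tool_pos: [0.5716, -0.0276, 0.0905]
tool_rot: [-1.572, -0.005, -0.006]
contact_force: [0.8, -1.1, -0.9]
opening: 0.0436
```

Run:
```python
from h import *
go([.569,-.027,.07],0)
```

```text
t 48.1 pos [ 0.5716 -0.0276  0.0905] rot [ 0.002 -0.001  0.007] shift now [-0.28  2.04  0.06] shift in aligned [-0.26  2.05  0.06] F [ 0.8 -1.1 -0.9] T [ 0.03  0.   -0.02] open 0.0436
```

Call:
servo_tool:
  commands: [0,0,0.005,-0.2,0.7,0,0,0,0,0,0,0.7,0,0,0,0,0,0,0.5,0,0,0,0,0,0,0.3,0,0,0,0,0,0,0.1,0,0,0,0,0,0,0,0,0]

```text
t: 48.7
tool_pos: [0.5708, -0.0279, 0.0688]
tool_rot: [-1.572, -0.001, -0.002]
contact_force: [0.5, 0.3, -1.4]
opening: 0.0436
```

Run:
```python
from h import *
go([.569,-.027,.0695],0)
```

```text
t 48.7 pos [ 0.5708 -0.0279  0.0688] rot [ 0.002 -0.001  0.002] shift now [-0.18 -0.07  0.09] shift in aligned [-0.18 -0.07  0.09] F [ 0.5  0.3 -1.4] T [0.04 0.04 0.01] open 0.0436
```

Call:
servo_tool:
  commands: [0,0,0,0,0.15,0,0,0,0,0,0,0,0,0.75,0,0,0,0,0,0,0.75,0,0,0,0,0,0,0.75,0,0,0,0,0,0,0.75,0,0,0,0,-3,0,0.75,0,0,0,0,-4,0,0.75,0,0,0,0,-4,0,1,0,0,0,0,-2,0,1,0,0,0,0,0,0,1]

```text
t: 49.7
tool_pos: [0.5696, -0.0276, 0.1995]
tool_rot: [-1.572, 0.002, 0.0]
contact_force: [0.6, -0.1, -0.2]
opening: 0.0855
```

Run:
```python
from h import *
r=snap("side","s19",4,(240,110,400,230)); P=cloud(r); Q=cloud(snap("top","t19"))
for X in(P,Q):
  show(blobs(X,.085,.103,(.53,.61,-.07,.13),60)); show(blobs(X,.076,.092,(.3,.75,-.52,-.2),60))
go([.5834,-.348,.15],-27.5)
```

```text
256 px [288. 190.] z 0.096 ctr mm [573.3  84.9] size [47.1 45.9] ang 89.6
313 px [313. 213.] z 0.096 ctr mm [573.2 -31.9] size [48.2 46.5] ang 89.9
465 px [410. 300.] z 0.082 ctr mm [ 585.  -350.6] size [46.  44.3] ang 62.8
60 px [244. 316.] z 0.084 ctr mm [ 304.2 -251.6] size [38.7  8.2] ang 89.9
136 px [241. 190.] z 0.098 ctr mm [570.9 102.2] size [20.7 42.4] ang 89.9
303 px [418. 188.] z 0.083 ctr mm [ 583.7 -348.1] size [43.9 46.4] ang 63.0
t 49.8 pos [ 0.5679 -0.0273  0.1958] rot [ 0.002  0.479 -0.007] shift now [  1.61   4.57 -32.07] shift in aligned [ 16.18   4.58 -27.73] F [-0.2  0.  -0.1] T [-0.03  0.03 -0.01] open 0.0856
```

View pics/s19.png

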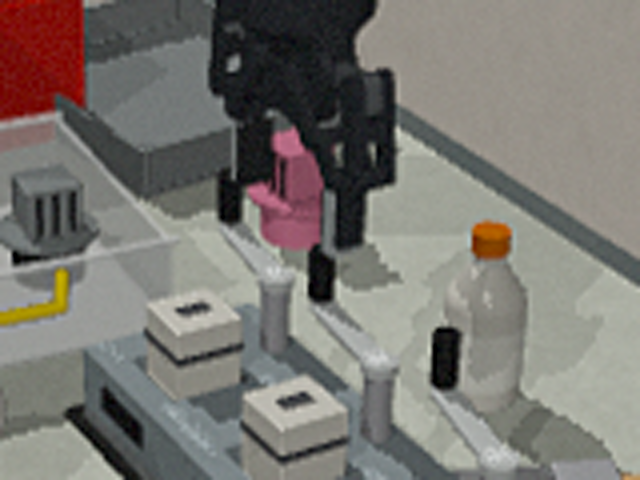

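Packs are seated in bays 3 and 2, both tops at 0.096–0.098. Next is the last pack, at (583.5,-348) mm.

Call:
servo_tool:
  commands: [0,0,0,0.2,0,-2,1,0,0,0,0.3,0,-4,1,0,0,0,0.3,0,-4,1,0,0,0,0.3,0,-4,1,0,0,0,0.3,0,-4,1,0,0,0,0.3,0,-4,1,0,0,0,0.3,0,-4,1,0,0.12,0,0.3,0,-3.5,1,0,0.12,0,0,1,-1,1,0,0.12,0,0,1,0,1,0,0.12,0,0,1,0,1,0,0,0,0,0,0,1]

```text
t: 51.0
tool_pos: [0.5743, -0.3367, 0.1241]
tool_rot: [-1.522, 0.434, -0.346]
contact_force: [-0.9, -0.5, 0.2]
opening: 0.0855
```

Run:
```python
from h import *
go([.5836,-.3485,.11],-27.5)
```

```text
t 51.0 pos [ 0.5743 -0.3367  0.1241] rot [ 0.001 -0.018 -0.057] shift now [ 1.46  1.33 -0.59] shift in aligned [ 1.37  1.41 -0.62] F [-0.9 -0.5  0.2] T [ 0.02 -0.03 -0.05] open 0.0855
```

Call:
servo_tool:
  commands: [0,-0.018,-0.057,1.4,0,-0.6,1,0,0,0,0,0,0,1]

```text
t: 51.2
tool_pos: [0.582, -0.3472, 0.1185]
tool_rot: [-1.537, 0.377, -0.367]
contact_force: [-0.6, -0.2, 0.8]
opening: 0.0854
```

Run:
```python
from h import *
go([.5836,-.3485,.053],-27.5)
```

```text
t 51.2 pos [ 0.582  -0.3472  0.1185] rot [-0.     0.006 -0.006] shift now [ 0.25  6.55 -0.05] shift in aligned [ 0.21  6.55 -0.04] F [-0.6 -0.2  0.8] T [ 0.05 -0.03 -0.01] open 0.0854
```

Call:
servo_tool:
  commands: [0,0.006,-0.006,0.2,1,0,1,0,0,0,0,1.8,0,1,0,0,0,0,1.8,0,1,0,0,0,0,1.4,0,1,0,0,0,0,0.2,0,1,0,0,0,0,0,0,1]

```text
t: 51.8
tool_pos: [0.5817, -0.3449, 0.0474]
tool_rot: [-1.534, 0.38, -0.367]
contact_force: [0.1, -0.1, 1.4]
opening: 0.0857
```

Run:
```python
from h import *
go([.5836,-.3485,.053],-27.5)
```

```text
t 51.8 pos [ 0.5817 -0.3449  0.0474] rot [-0.002  0.003 -0.009] shift now [ 0.33 -0.56 -0.23] shift in aligned [ 0.34 -0.56 -0.23] F [ 0.1 -0.1  1.4] T [-0.02 -0.09  0.02] open 0.0857
```

Call:
servo_tool:
  commands: [-0.002,0.003,-0.009,0.3,-0.6,-0.2,0.8,0,0,0,0,0,0,0.5,0,0,0,0,0,0,0,0,0,0,0,0,0,0,0,0,0,0,0,0,0,0,0,0,0,0,0,0,0,0,0,0,0,0,0,0,0,0,0,0,0,0]
  grip_force: 50

```text
t: 52.6
tool_pos: [0.5848, -0.3493, 0.0565]
tool_rot: [-1.54, 0.373, -0.38]
contact_force: [-0.3, 0.7, -1.0]
opening: 0.0434
```

Run:
```python
from h import *
go([.569,-.142,.20],0)
```

```text
t 52.6 pos [ 0.5848 -0.3493  0.0565] rot [ 0.002 -0.48   0.005] shift now [-10.9  -14.42  17.64] shift in aligned [ -1.58 -14.35  20.73] F [-0.3  0.7 -1. ] T [-0.03 -0.06 -0.  ] open 0.0434
```

Call:
servo_tool:
  commands: [0,0,0,0,-2,0,0,0,0,0,0,-4,0,0,0,-0.12,0,0,-4,0,0,0,-0.12,0,0,-4,0,0,0,-0.12,0,0,-1,0,0,0,-0.12,0,0,0,0,0,0,0,0,0,0,0,0,0,0,0,-0.2,0,2,0,0,0,0,-0.2,0,4,0,0,0,0,-0.2,0,4,0,0,0,0,-0.2,0,4,0,0,0,0,-0.2,0,4,0,0,0,0,-0.2,0,2,0,0,0,0,0,0,0,0]

```text
t: 54.0
tool_pos: [0.5656, -0.1413, 0.2041]
tool_rot: [-1.567, 0.01, 0.002]
contact_force: [-0.4, -0.9, -0.3]
opening: 0.0429
```

Run:
```python
from h import *
go([.569,-.142,.12],0)
```

```text
t 54.0 pos [ 0.5656 -0.1413  0.2041] rot [-0.003 -0.005 -0.007] shift now [ 0.4   8.41 -0.09] shift in aligned [ 0.34  8.41 -0.07] F [-0.4 -0.9 -0.3] T [-0.06  0.03  0.04] open 0.0429
```

Call:
servo_tool:
  commands: [-0.003,-0.005,-0.007,0.35,0,-0.1,0,0,0,0,0,0,0,0,0,0,0,0,2.5,0,0,0,0,0,0,2.5,0,0,0,0,0,0,2,0,0,0,0,0,0,0.6,0,0,0,0,0,0,0,0,0]

```text
t: 54.7
tool_pos: [0.5706, -0.1498, 0.1257]
tool_rot: [-1.574, 0.008, -0.011]
contact_force: [0.1, -0.8, -0.9]
opening: 0.0431
```

Run:
```python
from h import *
go([.569,-.142,.0715],0)
```

```text
t 54.7 pos [ 0.5706 -0.1498  0.1257] rot [ 0.003 -0.013  0.002] shift now [-0.18  5.42  0.8 ] shift in aligned [-0.16  5.42  0.78] F [ 0.1 -0.8 -0.9] T [-0.03 -0.05  0.  ] open 0.0431
```

Call:
servo_tool:
  commands: [0.003,-0.013,0.002,-0.15,0.4,0.8,0,0,0,0,0,0,0,0]

```text
t: 54.9
tool_pos: [0.5699, -0.1426, 0.1229]
tool_rot: [-1.571, -0.001, -0.001]
contact_force: [-0.5, -0.1, -1.5]
opening: 0.0432
```

Run:
```python
from h import *
go([.569,-.142,.0715],0)
r=snap("side","s20",4,(260,140,420,260))
```

```text
t 54.9 pos [ 0.5699 -0.1426  0.1229] rot [ 0.    -0.001  0.001] shift now [-0.1   5.14  0.06] shift in aligned [-0.09  5.14  0.06] F [-0.5 -0.1 -1.5] T [-0.01  0.01 -0.01] open 0.0432
```

View pics/s20.png

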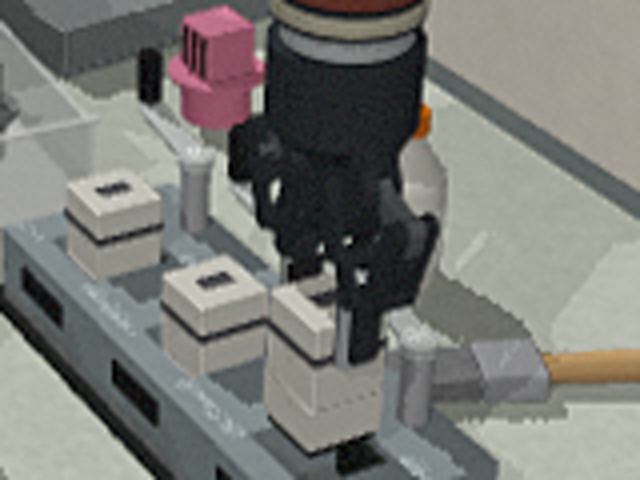

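The third pack is over bay 1 at (325,370), aligned and upright, so I'll insert it.

Call:
servo_tool:
  commands: [0,0,0,0,0.8,0.05,0,0,0,0,0,0.8,0,0,0,0,0,0,0,0,0,0,0,0,-0.1,0.7,0,0,0,0,0,0,0.7,0,0,0,0,0,0,0,0,0]

```text
t: 55.55
tool_pos: [0.5708, -0.1429, 0.0934]
tool_rot: [-1.574, -0.005, -0.005]
contact_force: [0.7, 0.1, -1.6]
opening: 0.0433
```

Run:
```python
from h import *
go([.569,-.142,.0715],0)
```

```text
t 55.5 pos [ 0.5708 -0.1429  0.0934] rot [ 0.003 -0.     0.006] shift now [-0.2   2.19  0.09] shift in aligned [-0.18  2.19  0.09] F [ 0.7  0.1 -1.6] T [0.   0.03 0.05] open 0.0433
```

Call:
servo_tool:
  commands: [0.003,0,0.005,-0.1,0.8,0.05,0,0,0,0,0,0.7,0,0,0,0,0,0,0.5,0,0,0,0,0,0,0.3,0,0,0,0,0,0,0.1,0,0,0,0,0,0,0,0,0]

```text
t: 56.15
tool_pos: [0.5709, -0.1426, 0.0708]
tool_rot: [-1.57, -0.001, -0.001]
contact_force: [0.4, -0.3, -0.6]
opening: 0.0431
```

Run:
```python
from h import *
go([.569,-.142,.0715],0)
```

```text
t 56.1 pos [ 0.5709 -0.1426  0.0708] rot [-0.    -0.     0.001] shift now [-0.19 -0.07  0.06] shift in aligned [-0.19 -0.07  0.06] F [ 0.4 -0.3 -0.6] T [0.02 0.03 0.02] open 0.0431
```

Call:
servo_tool:
  commands: [0,0,0,0,0.15,0,0,0,0,0,0,0,0,0.75,0,0,0,0,0,0,0.75,0,0,0,0,0,0,0.75,0,0,0,0,0,0,0.75,0,0,0,0,-3,0,0.75,0,0,0,0,-4,0,0.75,0,0,0,0,-4,0,0.6,0,0,0,0,-2,0,0.5,0,0,0,0,0,0,0.5]

```text
t: 57.15
tool_pos: [0.5697, -0.1423, 0.2014]
tool_rot: [-1.569, 0.002, 0.002]
contact_force: [0.7, 0.3, 0.5]
opening: 0.0426
```

Run:
```python
from h import *
r=snap("side","s21",4,(240,110,440,260)); P=cloud(r); Q=cloud(snap("top","t21",4,(190,130,390,230)))
for X in(P,Q):
  show(blobs(X,.085,.100,(.53,.61,-.2,.13),60)); show(blobs(X,.125,.15,(.5,.7,-.2,.25),20))
r=.077
for n,(hx,hy),by in((3,(.6375,.1654),.088),(2,(.6353,.0509),-.027),(1,(.6436,-.067),-.142)):
    th=np.arctan2(hy-by,-(hx-.628)); N=9
    t=np.linspace(th,-.02,N+1); p=np.c_[-r*np.cos(t),r*np.sin(t)]
    print(n,round(th,2),np.round(np.diff(p,axis=0)*100,2).tolist())
go([.6375,.1654,.18],0)
```

```text
262 px [288. 190.] z 0.096 ctr mm [572.7  86.2] size [45.2 48.5] ang 0.1
314 px [313. 213.] z 0.096 ctr mm [572.8 -31.9] size [46.7 45.6] ang 88.7
384 px [341. 238.] z 0.096 ctr mm [ 572.3 -144.1] size [46.2 48.1] ang 1.5
47 px [298. 156.] z 0.135 ctr mm [640.1 159. ] size [15.5 14.5] ang 86.6
56 px [320. 175.] z 0.136 ctr mm [637.2  45.9] size [15.1 15.2] ang 21.0
257 px [246. 190.] z 0.098 ctr mm [570.6  90.6] size [43.6 43.3] ang 89.7
261 px [293. 191.] z 0.097 ctr mm [571.4 -27.4] size [44.2 42.9] ang 0.5
42 px [309. 158.] z 0.140 ctr mm [643.6 -66.7] size [14.1 16.2] ang 89.7
45 px [214. 159.] z 0.141 ctr mm [637.5 165.1] size [13.8 14.6] ang 3.2
44 px [261. 161.] z 0.141 ctr mm [635.3  51.5] size [14.4 14.2] ang 25.1
3 1.69 [[-1.46, 0.04], [-1.44, -0.24], [-1.37, -0.51], [-1.25, -0.76], [-1.09, -0.98], [-0.88, -1.17], [-0.64, -1.31], [-0.38, -1.41], [-0.11, -1.46]]
2 1.66 [[-1.44, -0.0], [-1.41, -0.27], [-1.34, -0.53], [-1.22, -0.77], [-1.05, -0.98], [-0.85, -1.16], [-0.62, -1.3], [-0.37, -1.39], [-0.11, -1.43]]
1 1.78 [[-1.53, 0.16], [-1.53, -0.14], [-1.47, -0.44], [-1.35, -0.73], [-1.18, -0.98], [-0.96, -1.19], [-0.71, -1.36], [-0.42, -1.47], [-0.12, -1.53]]
t 57.2 pos [ 0.5681 -0.1417  0.1977] rot [-0.004 -0.    -0.008] shift now [ 6.94  1.84 30.7 ] shift in aligned [ 6.94  1.77 30.71] F [-0.4 -0.7  0.5] T [ 0.07  0.02 -0.  ] open 0.0428
```

View pics/s21.png

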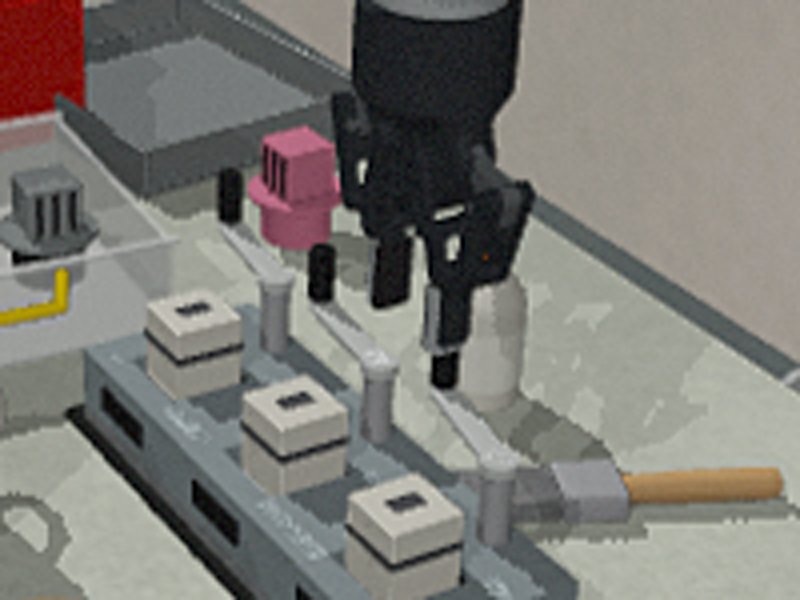

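All three packs are seated, with tops at 0.096–0.098 and centres within 3 mm. Now the levers, starting with lever 1: I'll grip its handle at (643.6,-67) mm and swing it.

Call:
servo_tool:
  commands: [0,0,0,2.5,0,2.5,0.5,0,0,0,2.5,0,2.5,0.5,0,0,0,2.3,0,2.3,0.5,0,0,0,0,0,0,0.5]

```text
t: 57.65
tool_pos: [0.6386, -0.0664, 0.1861]
tool_rot: [-1.563, 0.02, 0.014]
contact_force: [0.3, -0.5, -0.4]
opening: 0.0431
```

Run:
```python
from h import *
go([.6436,-.067,.15],0)
```

```text
t 57.6 pos [ 0.6386 -0.0664  0.1861] rot [-0.007 -0.004 -0.022] shift now [ 0.58  3.6  -0.08] shift in aligned [ 0.5   3.61 -0.06] F [ 0.3 -0.5 -0.4] T [-0.05  0.01 -0.01] open 0.0431
```

Call:
servo_tool:
  commands: [-0.007,-0.004,-0.022,0.5,1.5,-0.1,0.5,0,0,0,0,1,0,0.5,0,0,0,0,0,0,0.5]

```text
t: 57.95
tool_pos: [0.6397, -0.0667, 0.1528]
tool_rot: [-1.569, 0.007, 0.01]
contact_force: [-1.2, 0.0, -0.1]
opening: 0.0427
```

Run:
```python
from h import *
go([.6436,-.067,.116],0)
r=snap("side","s22",4,(260,120,460,270))
```

```text
t 58.0 pos [ 0.6397 -0.0667  0.1528] rot [-0.002  0.002 -0.011] shift now [ 0.43  3.68 -0.03] shift in aligned [ 0.39  3.68 -0.03] F [-1.2  0.  -0.1] T [-0.03 -0.   -0.04] open 0.0427
```

View pics/s22.png

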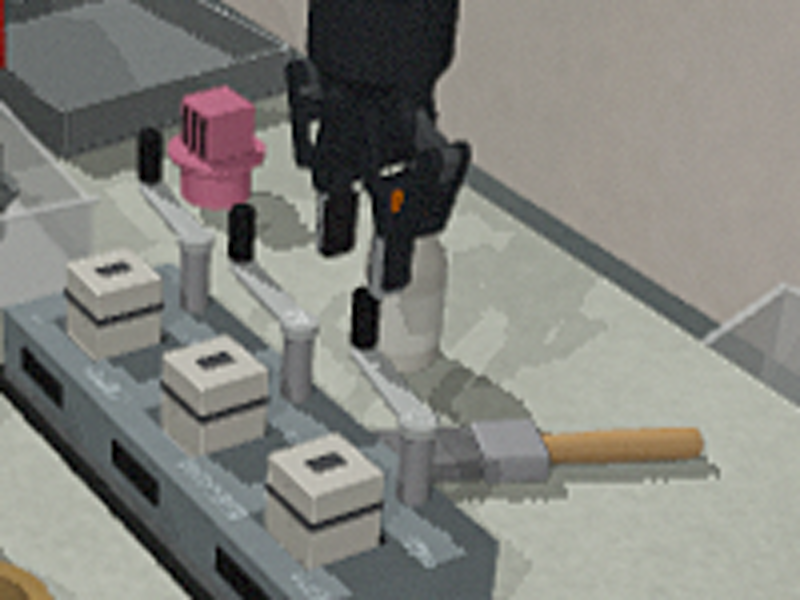

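The handle at (363,318) lies centrally below the two fingers. I'll descend and grip it lightly.

Call:
servo_tool:
  commands: [0,0,-0.01,0.4,1,0,0.5,0,0,0,0,1.4,0,0.5,0,0,0,0,0.9,0,0.5,0,0,0,0,0,0,0.3,0,0,0,0,0,0,0,0,0,0,0,0,0,0,0,0,0,0,0,0,0,0,0,0,0,0,0,0]
  grip_force: 25

```text
t: 58.8
tool_pos: [0.6436, -0.067, 0.118]
tool_rot: [-1.567, 0.0, -0.001]
contact_force: [0.8, 0.1, -1.4]
opening: 0.0152
```

Run:
```python
from h import *
go([.551,-.142,.116],0)
```

```text
t 58.8 pos [ 0.6436 -0.067   0.118 ] rot [-0.004 -0.001  0.001] shift now [-9.25  0.17 -7.51] shift in aligned [-9.26  0.2  -7.5 ] F [ 0.8  0.1 -1.4] T [ 0.12 -0.05 -0.02] open 0.0152
```

Call:
servo_tool:
  commands: [0,0,0,-1.5,0,0.15,0,0,0,0,-1.5,0,-0.15,0,0,0,0,-1.5,0,-0.45,0,0,0,0,0,0,0,0]

```text
t: 59.2
tool_pos: [0.6001, -0.0688, 0.118]
tool_rot: [-1.562, -0.008, -0.004]
contact_force: [0.1, -2.0, -3.4]
opening: 0.0155
```

```bash
cat >> h.py <<'E'
def arc(by,n,px=.628,r=.077,z=.118,end=-.02):
    from station import monitor
    o=monitor.get_obs(); p=o["tool_pos"]; th=np.arctan2(p[1]-by,-(p[0]-px))
    t=np.linspace(th,end,n+1); q=np.c_[px-r*np.cos(t),by+r*np.sin(t)]
    d=np.diff(np.r_[[p[:2]],q[1:]],axis=0)*100
    print("th %.2f rad %.4f"%(th,np.hypot(p[0]-px,p[1]-by)),"dx,dz",np.round(d,2).tolist(),"dy",round((p[2]-z)*100,2))
    go([px-r,by,z],0,o)
E
python3 -c "
from h import *
arc(-.142,6)"
```

```text
th 1.21 rad 0.0783 dx,dz [[-1.36, -0.83], [-1.23, -0.98], [-1.01, -1.21], [-0.74, -1.39], [-0.44, -1.51], [-0.13, -1.57]] dy -0.0
t 59.2 pos [ 0.6001 -0.0688  0.118 ] rot [-0.008  0.002  0.008] shift now [-4.93 -0.1  -7.31] shift in aligned [-4.91 -0.   -7.32] F [ 0.1 -2.  -3.4] T [-0.35  0.13  0.03] open 0.0155
```

Call:
servo_tool:
  commands: [-0.008,0,0.008,-1.4,0,-0.85,0,0,0,0,-1.2,0,-1.0,0,0,0,0,-1.0,0,-1.2,0,0,0,0,0,0,0,0]

```text
t: 59.6
tool_pos: [0.5619, -0.0905, 0.118]
tool_rot: [-1.551, 0.0, 0.011]
contact_force: [0.9, -3.1, -4.0]
opening: 0.0148
```

```bash
python3 -c "
from h import *
arc(-.142,3)"
```

```text
th 0.66 rad 0.0838 dx,dz [[-0.37, -1.91], [-0.55, -1.66], [-0.16, -1.74]] dy -0.0
t 59.6 pos [ 0.5619 -0.0905  0.118 ] rot [-0.02   0.007 -0.007] shift now [-1.13 -0.09 -5.14] shift in aligned [-1.09 -0.   -5.15] F [ 0.9 -3.1 -4. ] T [-0.58 -0.11 -0.08] open 0.0148
```

Call:
servo_tool:
  commands: [-0.02,0.007,-0.007,-0.2,0,-1.7,0,0,0,0,-0.4,0,-1.7,0,0,0,0,-0.2,0,-1.7,0,0,0,0,0,0,0,0]

```text
t: 60.0
tool_pos: [0.5419, -0.1305, 0.1171]
tool_rot: [-1.544, 0.025, 0.036]
contact_force: [2.4, 0.3, -3.1]
opening: 0.0151
```

```bash
python3 -c "
from h import *
arc(-.142,1)"
```

```text
th 0.13 rad 0.0868 dx,dz [[0.91, -1.31]] dy -0.09
t 60.0 pos [ 0.5419 -0.1305  0.1171] rot [-0.026  0.007 -0.039] shift now [ 0.89 -0.15 -1.16] shift in aligned [ 0.91 -0.09 -1.15] F [ 2.4  0.3 -3.1] T [-0.23 -0.43  0.1 ] open 0.0151
```

Call:
servo_tool:
  commands: [-0.02,0,-0.03,0.3,0,-0.8,0,0,0,0,0,0,-0.5,0,0,0,0,0,0,-0.1,0,0,0,0,0,0,0,0]

```text
t: 60.4
tool_pos: [0.5415, -0.1425, 0.1168]
tool_rot: [-1.559, 0.011, 0.024]
contact_force: [-2.2, 1.0, -1.2]
opening: 0.0152
```

Run:
```python
from h import *
arc(-.142,1)
r=snap("side","s23",4,(260,120,460,270))
```

```text
th -0.01 rad 0.0865 dx,dz [[0.95, -0.1]] dy -0.12
t 60.4 pos [ 0.5415 -0.1425  0.1168] rot [-0.012  0.008 -0.023] shift now [ 0.95 -0.14  0.04] shift in aligned [ 0.95 -0.12  0.05] F [-2.2  1.  -1.2] T [0.13 0.3  0.07] open 0.0152
```

View pics/s23.png

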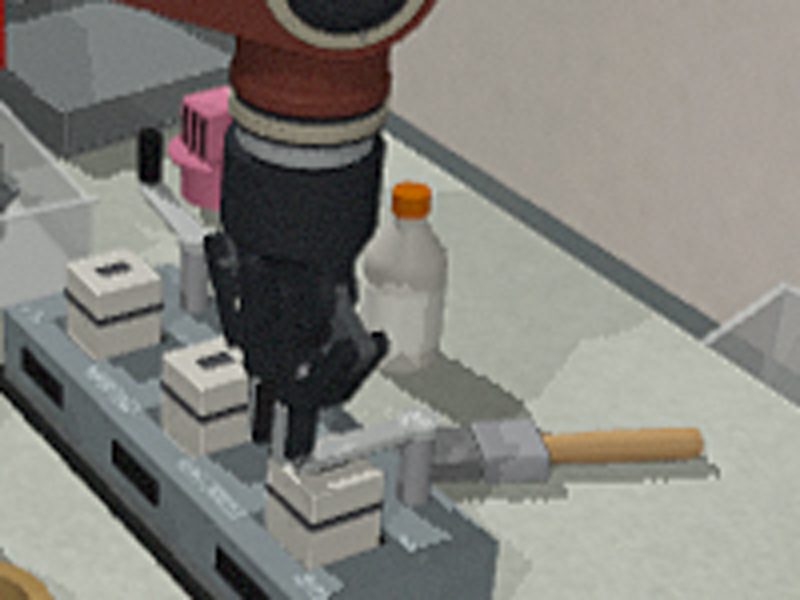

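Lever 1 lies across its pack at (370,440). I'll release, rise and go on to lever 2.

Call:
servo_tool:
  commands: [0,0,0,0,0,0,0.5,0,0,0,0,0,0,0.5,0,0,0,0,0,0,0.5,-0.01,0,-0.02,0,-2,0,0.5,0,0,0,0,-3,0,0.5,0,0,0,0,-2,0,0.5,0,0,0,0,0,0,0.5]

```text
t: 61.15
tool_pos: [0.5446, -0.1451, 0.1903]
tool_rot: [-1.574, -0.009, 0.002]
contact_force: [0.7, -0.7, 0.3]
opening: 0.0425
```

Run:
```python
from h import *
for n in("side","top"):
    X=cloud(snap(n,n+"24",4,(260,120,460,270) if n=="side" else (190,130,390,230)))
    show(blobs(X,.125,.147,(.5,.7,-.2,.25),15))
go([.6353,.051,.16],0)
```

```text
48 px [297. 156.] z 0.136 ctr mm [641.4 162.4] size [19.6 12.8] ang 60.6
19 px [318. 176.] z 0.134 ctr mm [631.5  45.7] size [ 5.2 11.6] ang 14.4
78 px [334. 224.] z 0.136 ctr mm [ 552.3 -145.7] size [16.8 14.9] ang 36.2
44 px [214. 159.] z 0.140 ctr mm [637.8 165.3] size [14.4 13.8] ang 78.8
42 px [261. 161.] z 0.141 ctr mm [634.7  51. ] size [14.5 13.8] ang 38.8
t 61.2 pos [ 0.543  -0.1444  0.187 ] rot [ 0.002  0.007 -0.001] shift now [ 9.37  2.66 19.48] shift in aligned [ 9.23  2.7  19.54] F [-0.1  0.2 -0.1] T [ 0.   -0.01 -0.03] open 0.0422
```

View pics/side24.png

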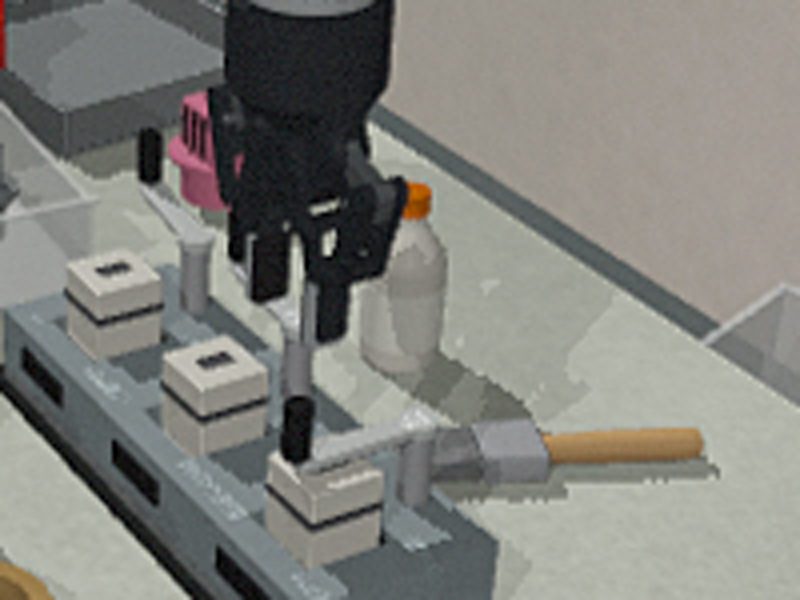

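Lever 1 is shut, its handle at (552,-143) mm. Now lever 2.

Call:
servo_tool:
  commands: [0,0,0,1.2,-0.3,2.5,0.5,0,0,0,1.7,-0.2,3.6,0.5,0,0,0,1.7,0,3.6,0.5,0,0,0,1.7,0,3.6,0.5,0,0,0,1.7,0,3.6,0.5,0,0,0,1.3,0,2.4,0.5,0,0,0,0,0,0,0.5]

```text
t: 61.95
tool_pos: [0.6328, 0.0553, 0.1764]
tool_rot: [-1.571, 0.013, 0.016]
contact_force: [-0.1, 0.3, -0.2]
opening: 0.0426
```

Run:
```python
from h import *
go([.635,.051,.15],0)
```

```text
t 62.0 pos [0.6328 0.0553 0.1764] rot [ 0.     0.002 -0.019] shift now [ 0.27  2.64 -0.43] shift in aligned [ 0.22  2.64 -0.43] F [-0.1  0.3 -0.2] T [-0.07  0.   -0.01] open 0.0426
```

Call:
servo_tool:
  commands: [0,0,-0.02,0.25,0,-0.4,0.5,0,0,0,0,1.2,0,0.5,0,0,0,0,1,0,0.5,0,0,0,0,0,0,0.5]

```text
t: 62.35
tool_pos: [0.6324, 0.0485, 0.1475]
tool_rot: [-1.572, 0.003, 0.003]
contact_force: [0.1, -0.1, 0.0]
opening: 0.0423
```

Run:
```python
from h import *
go([.635,.051,.118],0)
```

```text
t 62.4 pos [0.6324 0.0485 0.1475] rot [ 0.001 -0.    -0.004] shift now [0.28 2.95 0.25] shift in aligned [0.26 2.95 0.25] F [ 0.1 -0.1  0. ] T [-0.    0.   -0.02] open 0.0423
```

Call:
servo_tool:
  commands: [0,0,0,0.3,0,0.25,0.5,0,0,0,0,1.4,0,0.5,0,0,0,0,1.3,0,0.5,0,0,0,0,0,0,0.3,0,0,0,0,0,0,0,0,0,0,0,0,0,0,0,0,0,0,0,0,0,0,0,0,0,0,0,0]
  grip_force: 35

```text
t: 63.15
tool_pos: [0.635, 0.0492, 0.1177]
tool_rot: [-1.573, 0.006, 0.002]
contact_force: [0.4, -1.0, -1.4]
opening: 0.0144
```

Run:
```python
from h import *
arc(-.027,9)
```

```text
th 1.66 rad 0.0765 dx,dz [[-1.43, 0.04], [-1.41, -0.27], [-1.34, -0.53], [-1.22, -0.77], [-1.05, -0.98], [-0.85, -1.16], [-0.62, -1.3], [-0.37, -1.39], [-0.11, -1.43]] dy -0.03
t 63.1 pos [0.635  0.0492 0.1177] rot [ 0.002 -0.003 -0.005] shift now [-8.38  0.02 -7.64] shift in aligned [-8.4  -0.03 -7.62] F [ 0.4 -1.  -1.4] T [-0.   -0.01  0.01] open 0.0144
```

Call:
servo_tool:
  commands: [0,0,0,-1.4,0,0.05,0,0,0,0,-1.4,0,-0.3,0,0,0,0,-1.3,0,-0.55,0,0,0,0,-1.2,0,-0.8,0,0,0,0,0,0,0,0]

```text
t: 63.65
tool_pos: [0.5829, 0.0392, 0.1175]
tool_rot: [-1.561, -0.004, -0.001]
contact_force: [2.6, -4.3, -4.2]
opening: 0.0146
```

Run:
```python
from h import *
arc(-.027,5)
```

```text
th 0.97 rad 0.0801 dx,dz [[-0.99, -1.24], [-0.95, -1.19], [-0.7, -1.36], [-0.42, -1.47], [-0.12, -1.52]] dy -0.05
t 63.6 pos [0.5829 0.0392 0.1175] rot [-0.01   0.002  0.003] shift now [-3.2  -0.12 -6.61] shift in aligned [-3.19 -0.05 -6.62] F [ 2.6 -4.3 -4.2] T [-0.78 -0.27  0.06] open 0.0146
```

Call:
servo_tool:
  commands: [-0.01,0,0,-0.9,-0.05,-1.3,0,0,0,0,-0.8,0,-1.3,0,0,0,0,-0.5,0,-1.4,0,0,0,0,0,0,0,0]

```text
t: 64.05
tool_pos: [0.5526, 0.0139, 0.1175]
tool_rot: [-1.539, 0.007, 0.022]
contact_force: [5.8, -4.3, -6.3]
opening: 0.0144
```

Run:
```python
from h import *
arc(-.027,2)
```

```text
th 0.50 rad 0.0858 dx,dz [[0.06, -2.27], [-0.22, -1.97]] dy -0.05
t 64.0 pos [0.5526 0.0139 0.1175] rot [-0.032  0.009 -0.019] shift now [-0.2  -0.18 -4.09] shift in aligned [-0.16 -0.05 -4.09] F [ 5.8 -4.3 -6.3] T [-0.98 -0.89 -0.03] open 0.0144
```

Call:
servo_tool:
  commands: [-0.03,0.009,-0.019,0.1,0.15,-1.3,0,0,0,0,0,0.1,-1.4,0,0,0,0,0,0,-1.2,0,0,0,0,0,0,-0.6,0,0,0,0,0,0,0,0]

```text
t: 64.55
tool_pos: [0.5386, -0.0191, 0.117]
tool_rot: [-1.544, 0.03, 0.041]
contact_force: [1.2, -1.1, -2.8]
opening: 0.0131
```

Run:
```python
from h import *
arc(-.027,1)
```

```text
th 0.09 rad 0.0898 dx,dz [[1.24, -0.95]] dy -0.1
t 64.5 pos [ 0.5386 -0.0191  0.117 ] rot [-0.027  0.007 -0.045] shift now [ 1.23 -0.17 -0.8 ] shift in aligned [ 1.24 -0.1  -0.79] F [ 1.2 -1.1 -2.8] T [-0.27 -0.11 -0.05] open 0.0131
```

Call:
servo_tool:
  commands: [-0.027,0,-0.045,0.8,0,-0.6,0,0,0,0,0.2,0,-0.4,0,0,0,0,0,0,0,0,0,0,0,0,0,0,0.5,0,0,0,0,0,0,0.5,0,0,0,0,0,0,0.5,0,0,0,0,-2.5,0,0.5,0,0,0,0,-3,0,0.5,0,0,0,0,-2,0,0.5,0,0,0,0,0,0,0.5]

```text
t: 65.55
tool_pos: [0.5428, -0.0279, 0.1943]
tool_rot: [-1.569, 0.016, 0.028]
contact_force: [0.0, -0.6, 0.2]
opening: 0.0427
```

Run:
```python
from h import *
for n in("side","top"):
    X=cloud(snap(n,n+"25",4,(260,120,460,270) if n=="side" else (190,130,390,230)))
    show(blobs(X,.125,.147,(.5,.7,-.2,.25),15))
go([.6375,.1652,.16],0)
```

```text
63 px [305. 198.] z 0.137 ctr mm [550.9 -31.2] size [17.4 13.3] ang 62.0
75 px [334. 224.] z 0.137 ctr mm [ 552.1 -145.9] size [16.7 14.6] ang 44.3
45 px [214. 159.] z 0.140 ctr mm [637.6 165.5] size [15.1 14.8] ang 84.3
43 px [341. 195.] z 0.140 ctr mm [ 550.4 -142.6] size [14.1 14.8] ang 31.4
27 px [292. 194.] z 0.142 ctr mm [550.8 -25.4] size [14.3 10.3] ang 73.3
t 65.7 pos [ 0.5409 -0.0276  0.1908] rot [-0.003  0.008 -0.034] shift now [ 9.91  2.81 19.19] shift in aligned [ 9.66  3.08 19.28] F [ 1.  -0.9 -0.9] T [-0.01 -0.04 -0.02] open 0.0427
```

View pics/side25.png

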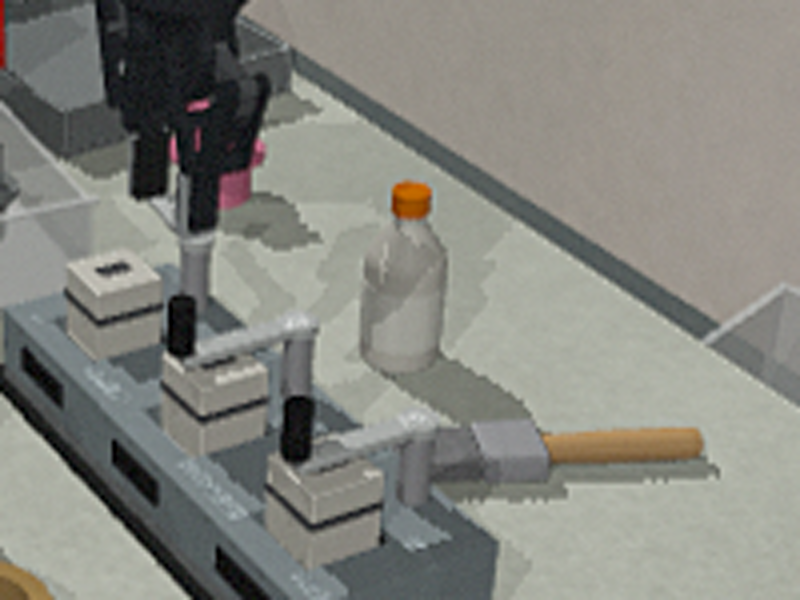

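Levers 1 and 2 are shut, with handles at (550,-143) and (551,-26) mm. Now lever 3.

Call:
servo_tool:
  commands: [0,0,-0.03,1.2,-0.3,2.5,0.5,0,0,0,1.7,-0.2,3.5,0.5,0,0,0,1.7,0,3.5,0.5,0,0,0,1.7,0,3.5,0.5,0,0,0,1.7,0,3.5,0.5,0,0,0,1.6,0,2.3,0.5,0,0,0,0,0,0,0.5]

```text
t: 66.35
tool_pos: [0.6332, 0.1666, 0.1792]
tool_rot: [-1.569, 0.014, 0.02]
contact_force: [0.4, -0.6, 0.1]
opening: 0.0428
```

Run:
```python
from h import *
go([.641,.1653,.15],0)
```

```text
t 66.3 pos [0.6332 0.1666 0.1792] rot [-0.002  0.003 -0.022] shift now [ 0.85  2.9  -0.14] shift in aligned [ 0.78  2.92 -0.13] F [ 0.4 -0.6  0.1] T [-0.04  0.02  0.01] open 0.0428
```

Call:
servo_tool:
  commands: [0,0,-0.022,0.8,0,-0.1,0.5,0,0,0,0,1.2,0,0.5,0,0,0,0,1,0,0.5,0,0,0,0,0,0,0.5]

```text
t: 66.75
tool_pos: [0.6386, 0.1629, 0.1497]
tool_rot: [-1.571, 0.003, 0.006]
contact_force: [-1.1, -0.7, -0.2]
opening: 0.0428
```

Run:
```python
from h import *
go([.641,.1653,.118],0)
```

```text
t 66.8 pos [0.6386 0.1629 0.1497] rot [ 0.     0.002 -0.006] shift now [0.26 3.17 0.24] shift in aligned [0.24 3.17 0.24] F [-1.1 -0.7 -0.2] T [0.   0.03 0.01] open 0.0428
```

Call:
servo_tool:
  commands: [0,0,0,0.3,0.2,0.25,0.5,0,0,0,0,1.4,0,0.5,0,0,0,0,1.3,0,0.5,0,0,0,0,0,0,0.3,0,0,0,0,0,0,0,0,0,0,0,0,0,0,0,0,0,0,0,0,0,0,0,0,0,0,0,0]
  grip_force: 35

```text
t: 67.55
tool_pos: [0.641, 0.1639, 0.1177]
tool_rot: [-1.571, 0.006, 0.005]
contact_force: [-0.1, 0.3, -1.7]
opening: 0.0148
```

Run:
```python
from h import *
arc(.088,9)
```

```text
th 1.74 rad 0.0770 dx,dz [[-1.5, 0.11], [-1.49, -0.19], [-1.43, -0.47], [-1.31, -0.74], [-1.14, -0.98], [-0.93, -1.18], [-0.68, -1.34], [-0.41, -1.45], [-0.12, -1.5]] dy -0.03
t 67.5 pos [0.641  0.1639 0.1177] rot [ 0.001 -0.001 -0.007] shift now [-8.99  0.04 -7.6 ] shift in aligned [-9.   -0.03 -7.59] F [-0.1  0.3 -1.7] T [ 0.   -0.09 -0.06] open 0.0148
```

Call:
servo_tool:
  commands: [0,0,0,-1.4,0,0,0,0,0,0,-1.4,0,-0.3,0,0,0,0,-1.3,0,-0.6,0,0,0,0,-1.1,0,-0.9,0,0,0,0,0,0,0,0]

```text
t: 68.05
tool_pos: [0.5885, 0.1557, 0.1176]
tool_rot: [-1.551, -0.003, 0.004]
contact_force: [1.7, -5.8, -3.8]
opening: 0.0145
```

Run:
```python
from h import *
arc(.088,5,px=.631)
```

```text
th 1.01 rad 0.0800 dx,dz [[-1.09, -1.23], [-1.02, -1.21], [-0.75, -1.39], [-0.45, -1.52], [-0.13, -1.58]] dy -0.04
t 68.0 pos [0.5885 0.1557 0.1176] rot [-0.019  0.004 -0.   ] shift now [-3.48 -0.17 -6.76] shift in aligned [-3.45 -0.04 -6.77] F [ 1.7 -5.8 -3.8] T [-1.26 -0.24 -0.02] open 0.0145
```

Call:
servo_tool:
  commands: [-0.02,0,0,-0.8,0,-1.4,0,0,0,0,-0.7,0,-1.4,0,0,0,0,-0.4,0,-1.4,0,0,0,0,0,0,0,0]

```text
t: 68.45
tool_pos: [0.5581, 0.1326, 0.1175]
tool_rot: [-1.533, 0.011, 0.03]
contact_force: [6.7, -7.4, -7.0]
opening: 0.0141
```

Run:
```python
from h import *
arc(.088,2,px=.631)
```

```text
th 0.55 rad 0.0855 dx,dz [[-0.14, -2.45], [-0.27, -2.17]] dy -0.05
t 68.5 pos [0.5581 0.1326 0.1175] rot [-0.038  0.012 -0.026] shift now [-0.47 -0.2  -4.45] shift in aligned [-0.41 -0.05 -4.46] F [ 6.7 -7.4 -7. ] T [-1.59 -1.09 -0.07] open 0.0141
```

Call:
servo_tool:
  commands: [-0.038,0.012,-0.026,0.3,0.15,-1.3,0,0,0,0,0.2,0.1,-1.4,0,0,0,0,0.1,0,-1.2,0,0,0,0,0,0,-0.8,0,0,0,0,0,0,0,0]

```text
t: 68.95
tool_pos: [0.5485, 0.1006, 0.1171]
tool_rot: [-1.543, 0.026, 0.04]
contact_force: [1.4, 0.0, -3.6]
opening: 0.0144
```

Run:
```python
from h import *
arc(.088,1)
```

```text
th 0.16 rad 0.0805 dx,dz [[0.26, -1.41]] dy -0.09
t 69.0 pos [0.5485 0.1006 0.1171] rot [-0.028  0.009 -0.042] shift now [ 0.24 -0.13 -1.26] shift in aligned [ 0.25 -0.09 -1.26] F [ 1.4  0.  -3.6] T [-0.47 -0.44  0.16] open 0.0144
```

Call:
servo_tool:
  commands: [-0.028,0,-0.042,0.3,0,-0.9,0,0,0,0,0,0,-0.5,0,0,0,0,0,0,-0.1,0,0,0,0,0,0,0,0.5,0,0,0,0,0,0,0.5,0,0,0,0,0,0,0.5,0,0,0,0,-2.5,0,0.5,0,0,0,0,-3,0,0.5,0,0,0,0,-3,0,0.5,0,0,0,0,-3,0,0.5,0,0,0,0,0,0,0.5]

```text
t: 70.05
tool_pos: [0.5522, 0.085, 0.2367]
tool_rot: [-1.571, -0.002, 0.009]
contact_force: [0.1, 0.7, 0.2]
opening: 0.0426
```

Run:
```python
from h import *
go([.45,.088,.25],0)
```

```text
t 70.0 pos [0.5522 0.085  0.2367] rot [ 0.     0.007 -0.005] shift now [-10.22  -1.28   0.37] shift in aligned [-10.22  -1.33   0.3 ] F [0.1 0.7 0.2] T [ 0.   -0.06  0.01] open 0.0426
```

Now I'll back away for a clear final look.

Call:
servo_tool:
  commands: [0,0,0,0,-3,2,0.5,0,0,0,-1,-2,4,0.5,0,0,0,-1,0,4,0.5,0,0,0,-1.5,0,4,0.5,0,0,0,-1.5,0,4,0.5,0,0,0,-1.5,0,4,0.5,0,0,0,0,0,0,0.5]

```text
t: 70.75
tool_pos: [0.4864, 0.3105, 0.2863]
tool_rot: [-1.572, 0.003, 0.001]
contact_force: [-0.0, -0.2, -0.6]
opening: 0.0431
```

Run:
```python
from h import *
r=snap("side","s30",3,(150,90,410,270)); t=snap("top","t30")
for n,q in(("side",r),("top",t)):
    X=cloud(q); print(n)
    print("handles");show(blobs(X,.125,.147,(.5,.7,-.2,.25),15))
    print("pack tops");show(blobs(X,.085,.0995,(.53,.61,-.2,.13),30))
    print("plugs");show(blobs(X,.072,.09,(.3,.7,.2,.48),60))
    print("block");show(blobs(X,.05,.066,(.5,.66,-.24,.2),300))
    print("others");show(blobs(X,.078,.13,(.2,.85,-.3,.4),60))
go([.45,.3,.25],0)
```

```text
side
handles
49 px [281. 176.] z 0.137 ctr mm [552.   84.9] size [17.9 11.7] ang 61.9
63 px [305. 198.] z 0.136 ctr mm [551.6 -29.8] size [17.4 13.3] ang 61.2
75 px [334. 224.] z 0.137 ctr mm [ 551.8 -145.6] size [15.6 14.8] ang 26.8
pack tops
175 px [289. 191.] z 0.095 ctr mm [571.8  83.2] size [43.7 45.5] ang 2.0
230 px [314. 215.] z 0.096 ctr mm [573.2 -33.8] size [43.4 47. ] ang 88.4
263 px [342. 241.] z 0.095 ctr mm [ 571.6 -145.4] size [44.9 46.8] ang 89.9
plugs
115 px [251. 155.] z 0.077 ctr mm [587.1 325.3] size [45.1 41.5] ang 78.0
122 px [222. 161.] z 0.077 ctr mm [501.5 331.9] size [43.9 38.5] ang 83.7
129 px [190. 167.] z 0.077 ctr mm [415.8 342.9] size [46.7 40. ] ang 84.3
block
2847 px [323. 237.] z 0.057 ctr mm [584.9 -28. ] size [124.6 347.1] ang 0.2
others
248 px [362. 177.] z 0.093 ctr mm [761.6  46.5] size [33.6 43.4] ang 72.5
521 px [293. 188.] z 0.097 ctr mm [591.4  80.6] size [43.6 95. ] ang 85.0
626 px [318. 210.] z 0.097 ctr mm [592.2 -35.8] size [45.1 95.8] ang 86.1
322 px [221. 212.] z 0.085 ctr mm [397.1  80.8] size [76.9 72.7] ang 66.0
747 px [346. 236.] z
[... 1354 characters left out ...]
429 px [292. 185.] z 0.101 ctr mm [591.  -27.1] size [95.6 43.1] ang 0.8
447 px [338. 185.] z 0.103 ctr mm [ 590.4 -142.3] size [44.  93.5] ang 88.6
146 px [152. 185.] z 0.080 ctr mm [585.8 332. ] size [38.1 37.5] ang 83.7
173 px [147. 218.] z 0.080 ctr mm [500.8 336.2] size [40.9 38.9] ang 85.5
199 px [245. 259.] z 0.089 ctr mm [396.3  88. ] size [80.9 74. ] ang 71.7
167 px [140. 252.] z 0.080 ctr mm [415.2 347.4] size [39.3 38.5] ang 86.0
556 px [384. 312.] z 0.085 ctr mm [ 276.3 -247.3] size [60.3 60.8] ang 0.7
t 70.8 pos [0.4879 0.3073 0.2861] rot [ 0.003 -0.004 -0.002] shift now [-3.77  3.62 -0.74] shift in aligned [-3.79  3.61 -0.73] F [-0.3 -0.5 -1.1] T [ 0.03 -0.03 -0.01] open 0.0426
```

View pics/s30.png

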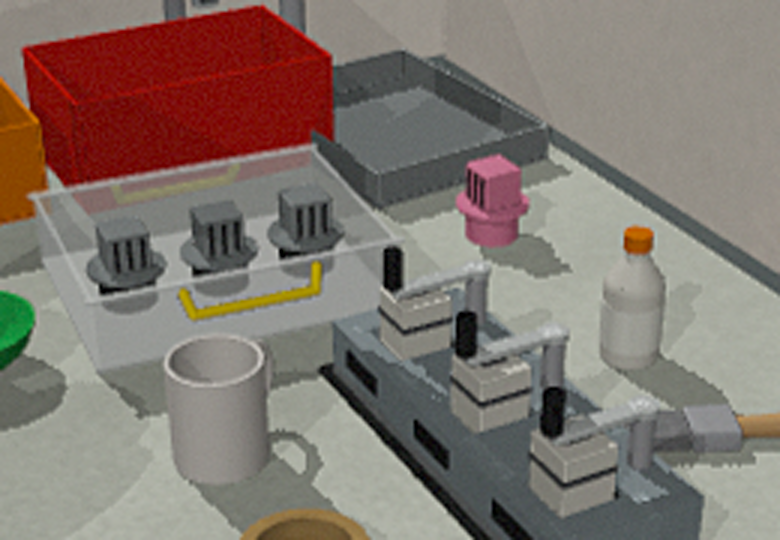

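View pics/t30.png

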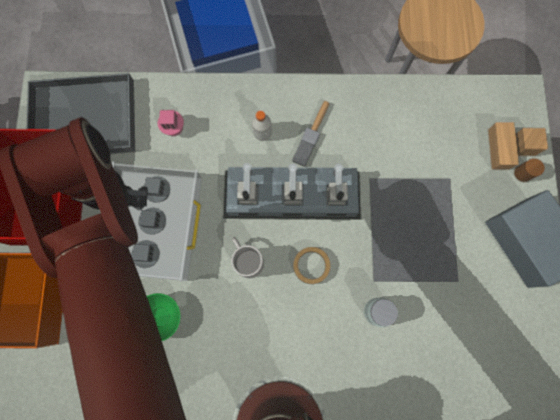

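Everything is in place. The three packs are down in their bays with all levers straight across them, the three plugs stand in the box, and the mat is empty. The station is on its base, its top at 0.058, and the gripper touches nothing, so I'll hand in the job.

```bash
python3 -c "
from station import ticket
print(ticket.finish_job())"
```

```text
the job is handed in; nothing more can be done
None
```

The job is done and handed in at about 71 s of the 210 s allowed; the interface reports no verdict.

**What I did:** I twisted all three plugs loose and stood them in the clear box. I then set one pack in each bay and swung each lever shut by its handle. The highest upward pull I read while loosening a plug was about 11 N, and the block showed no lift in any depth check.

**Last checks, from both cameras:**
- **Packs:** the tops are at 95–98 mm, against 98 mm for a pack that is fully down. In the top camera the pack centres are within about 3 mm of the bay centres, and all look upright.
- **Levers:** the handles are at x ≈ 550 mm and within about 2 mm of their bay middles, so they are less than 0.05 rad from shut.
- **Plugs:** all three stand inside the box, with knob tops near 79 mm.
- **Station:** the top face is at 58 mm, so it is standing on its base.
- **Other things:** the glue bottle shows no movement in the depth readings. The cup, tape, jar, brush, bowl and pink look-alike I only compared by eye, and they look unmoved.

**Disagreements:** the side camera reads y about 2–7 mm lower than the top camera. The top camera matched the gripper's own position within about 2 mm, so I used it. While swinging levers 2 and 3, the handles slid within the pads and the forces reached about 7 N, but both levers still closed fully.

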